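# Clamp a glued panel with a spring clamp

## Robot

A 7-joint arm with a two-finger parallel gripper is mounted at the origin on the work surface. World frame = base frame: x ahead of the robot, y to its left, z up, the work surface at z = 0. Lengths are in m, angles in rad, forces in N, time in s.
With the tool pointing down it reaches from about 0.4 to 0.925 m from the base axis. Payload 4.1 kg.
Tool frame: the origin (TCP) lies between the finger pads; the fingertips stand 19 mm ahead of it and the grasp point (between the pads) is the TCP (robot.nose_length is the distance from the TCP to the fingertips, in m); z points along the fingers, y is the line along which they close (so a half turn about z gives the same grasp; the last joint's range is limited). The gripper opens to 85 mm and grips with 20 to 120 N. Pads are 22 mm wide; open, the fingers measure 114 mm over their backs; the gripper's body (76 mm by 85 mm) begins 54 mm behind the grasp point. The pads swing forward as they close: fully open they stand 13 mm farther back than shut.
Start: joints at [1.04, 0.398, 0.045, 1.537, -0.019, 1.207, -0.051], TCP at [0.272, -0.59, 0.25] pointing down, gripper open.
Joint ranges: [-2.82, 2.82], [-0.49, 2.23], [-1.37, 1.46], [0, 2.46], [-1.36, 4.5], [0.23, 2], [-2.94, 2.94]. Speed limits (rad/s): [2.57, 2.57, 3.14, 3.14, 3.14, 3.14, 3.14].

## Interface

Orientations are given as [roll, pitch, yaw] about the fixed x, y, z axes, in that order (R = Rz(yaw) Ry(pitch) Rx(roll)).
In Python, from workcell import robot gives the robot as it stands.
- The arm moves only by the tool apply_moves, never from a script. Its argument "steps" is a list of rows, each a list of 2 entries, a list of its own where there are three numbers: the shift along the tool's x, y, z in units of 120 mm (1.0 is 120 mm), then the turn about the tool's z in units of 30 degrees (1.0 is 30 degrees). A call has 1 to 5 rows; each row is the pose to reach, as a shift and turn from the pose commanded when the call began, along the tool's axes at that moment; what a row does not reach only later rows make up. A row lasts 1/8 s, in which the tool goes at most 62.5 mm and 10.7 degrees, less where a joint would pass 70% of its speed; a pose out of reach is approached as far as the arm can. A call with a number of a shift or a turn outside -1 to 1 is refused whole. A call with a gripper value outside its range is refused whole. "grip" is the opening, from -1 (shut) to 1 (fully open), set as the call begins (left out, the last holds). The fingers move at their own pace and stop on an object; the grip force is fixed at half the most. Time passes only in rows, so rows that repeat a pose let the fingers close. It gives the time, the measured TCP pose, the force, the opening and the grip force at its end, in the units of the state.
- robot.state(): the state, without advancing time (a new reading comes with each control period).
- robot.capture(name): name is "scene" or "side" or "wrist"; returns the picture (420x560x3 uint8, red, green, blue); there is no depth.
- robot.camera_params(name): a dict with "intrinsics" (3x3 intrinsics, pixels), "pose" (4x4, takes a point from camera to world coordinates). Camera axes: x right, y up, looking along -z (the intrinsics and any distortion apply to the point x, -y, -z); pixel columns grow to the right and rows downward; lengths in m; the calibration is good to about 2 mm. A picture is of the moment at which its call begins: read the wrist's pose just before it. camera_params takes no time and is no camera call; for the wrist camera it gives the pose at the moment of the call.
- robot.close_job(): hands the job in; it is judged then, once.
The state is a dict: "time_s": time; "qpos": joint angles; "joint_velocities": joint speeds; "joint_efforts": joint torques, N m; "position": TCP position; "tcp_rot": TCP orientation; "force": force on the tool from outside, world axes, zero at the start; "ft_torque": the same for the moment, N m; "gripper_width": finger opening in m; "gripper_force": force on a finger pad.
Only numpy, scipy, OpenCV 4.12 (cv2) and the standard library are available. Lean on these libraries where they do the work, as an engineer would, in place of code of your own. Each camera call takes 0.05 s, during which the arm holds its last target. There are 200 camera calls.

## Task

The two-layer panel standing on the bench has just been glued: put the spring clamp on it. Lift the clamp out of its wooden keeper, lay it flat on the clear bench away from the keeper and let go, then take it by its handles, squeeze it open and leave it gripping the panel's near upright edge, about halfway up the part above the foot, level and pointing straight in, with the whole of both jaw pads on the wood. Leave the other things on the bench where they are.

Things in the scene. Friction and masses are not known exactly. Their poses are not given: they have to be found in the camera images.
- clip: Spring clamp, steel with black rubber pads and grips, 120 mm long, 24 mm high, 85 g, lying flat, pivot pin upright; two mirror-image arms. Frame of the left (+y) arm: origin on the pivot axis at the underside, z up the pin. Shut, x is the centreline, jaws to +x (end at 63 mm), handles to -x; steel sides parallel, 29 mm over all from x = 0 to 45 mm, a place to lift it by.
- clip_tail (a point): Midway between the shut clamp's handle grips, 52 mm behind the pivot, 12 mm up; axes as clip. The rubber grips (22 mm long, 8 mm thick) flare to 62 mm over all at the tail, 58 mm behind the pivot; squeezed fully (about 15 N) they are parallel, 28 mm over their outsides. In the keeper its cheeks leave no room for fingers beside them.
- clip_jaw (a joint): Opening angle q of the clamp in rad: 0 shut, 0.55 squeezed to its stop (31 mm between pads), about 0.26 when gripping 16 mm with the pads flat. A spring shuts it. The centreline, midway between both arms, then points q/2 clockwise, seen from above, of the x axis of clip.
- clip_pad (a point): Centre of the inner face of the clamp's left jaw pad (16 mm long, 24 mm high), 55 mm ahead of the pivot and 12 mm above the clamp's underside; axes as clip.
- keeper: Wooden keeper fixed to the bench, holding the clamp: floor 8 mm thick, 150 by 90 mm, x from -63 to 87 mm. Cheeks and a back wall, tops 38 mm above the bench, 70 mm between the cheeks, enclose the handles from x = -63 to -5 mm; the front is open. Origin at bench level midway between the cheeks; the clamp's jaws point to +x, its pivot about 14 mm ahead of the origin.
- work: The glued panel, two 8 mm layers (one light, one dark wood) face to face: 140 mm long (x), 16 mm thick (y), 130 mm high, standing upright in a fixed foot of pale wood 30 mm high and 76 mm wide. Origin: centre of its underside on the bench; its near edge is at x = -70 mm. The foot begins 20 mm behind that edge.
- work_edge (a point): Middle of the near upright edge of the glued panel, 80 mm above the bench, half-way between foot top and panel top; x points into the panel along its length, z up.
- board: A similar panel that is not wanted: one single plywood layer, 6 mm thick, 140 mm long, 130 mm high, in a fixed foot 66 mm wide. Origin: centre of its underside.
- glue: White glue bottle, 54 mm across, 150 mm high, standing; leave alone.
- offcut1: Light wood offcut 90 x 35 x 18 mm; leave alone.
- offcut2: Dark wood offcut 60 x 50 x 12 mm; leave alone.
- screwdriver: Screwdriver lying on the bench; leave alone.
- hammer: Hammer lying on the bench; leave alone.
- pot: Grey plastic pot, 80 mm across, 90 mm high; leave alone.
- square: Try square, wooden stock 120 x 12 x 12 mm and a 160 mm steel blade, lying; leave alone.
Things that resemble listed ones, but are neither listed nor needed, are in the scene too. Of the things shaped like the keeper, the wooden one is meant.

How it is judged:
By the outcome, as a careful person would: the job done as asked, in the order asked, and still so for the second after the job is handed in, with the robot touching nothing.
It also fails if it takes over 58 s, if anything falls off the work surface, if the arm or the gripper's body presses on something with over 40 N, if the wrist force passes 120 N, or if a joint passes its speed limit or range.

## Working session

There is one attempt and no reset: what is moved stays moved. The work goes in short steps, Python scripts to look and compute and a tool call to move; the robot and the scene stay as the last step left them, time stands still between calls to the robot, and variables do not carry over. Pictures are saved under pics/ and viewed, at most 10 in all, crops included, and the job is handed in when it is done.

Besides the shell and the picture viewer there is one more tool, called after ">>>" as name(argument=value, ...) on one line, values as JSON. apply_moves: Moves the arm, as the interface text tells. Shifts and turns lie within -1 to 1; 1 stands for 120 mm of shift or 30 degrees of turn. Its arguments: {"type":"object","properties":{"steps":{"type":"array","items":{"type":"array"}},"grip":{"type":"number"}},"required":["steps"]}

```bash
ls; mkdir -p pics; python3 - <<'E'
from workcell import robot
import cv2,numpy as np
np.set_printoptions(precision=4,suppress=True)
print(robot.state())
for n in ["scene","side","wrist"]:
    p=robot.camera_params(n);print(n,p)
    cv2.imwrite(f"pics/{n}0.png",robot.capture(n)[:,:,::-1])
a=cv2.imread("pics/scene0.png");b=cv2.imread("pics/side0.png")
E
```

```text
pics
{'time_s': 0.0, 'qpos': array([ 1.04  ,  0.3992,  0.045 ,  1.5379, -0.0186,  1.2069, -0.0507]), 'joint_velocities': array([-0.0014,  0.001 , -0.0017,  0.0003, -0.0019,  0.0004, -0.0013]), 'joint_efforts': array([ -0.0004, -47.5122,   1.3642, -25.4217,   0.0116,   0.0095,
        -0.    ]), 'position': array([ 0.2718, -0.5898,  0.2492]), 'tcp_rot': array([-3.1396,  0.0002,  0.432 ]), 'force': array([-0.4161,  0.6056,  0.5109]), 'ft_torque': array([ 0.0442,  0.0101, -0.0286]), 'gripper_force': 0.0, 'gripper_width': 0.08571459627678726}
scene {'intrinsics': array([[401.3703,   0.    , 282.4799],
       [  0.    , 401.3703, 202.5768],
       [  0.    ,   0.    ,   1.    ]]), 'pose': array([[-0.4139, -0.702 ,  0.5795,  1.1237],
       [ 0.9103, -0.3147,  0.2689,  0.2764],
       [-0.0064,  0.6388,  0.7693,  0.8391],
       [ 0.    ,  0.    ,  0.    ,  1.    ]])}
side {'intrinsics': array([[499.4158,   0.    , 278.0135],
       [  0.    , 499.4158, 214.7898],
       [  0.    ,   0.    ,   1.    ]]), 'pose': array([[-0.7795,  0.4472, -0.4386, -0.104 ],
       [-0.6264, -0.563 ,  0.5391,  0.7814],
       [-0.0059,  0.695 ,  0.719 ,  1.1186],
       [ 0.    ,  0.    ,  0.    ,  1.    ]])}
wrist {'intrinsics': array([[372.1919,   0.    , 279.9576],
       [  0.    , 372.1919, 207.2216],
       [  0.    ,   0.    ,   1.    ]]), 'pose': array([[ 0.4175,  0.876 ,  0.2413,  0.3332],
       [-0.9087,  0.4026,  0.1105, -0.5618],
       [-0.0003, -0.2654,  0.9641,  0.374 ],
       [ 0.    ,  0.    ,  0.    ,  1.    ]])}
```

View pics/scene0.png

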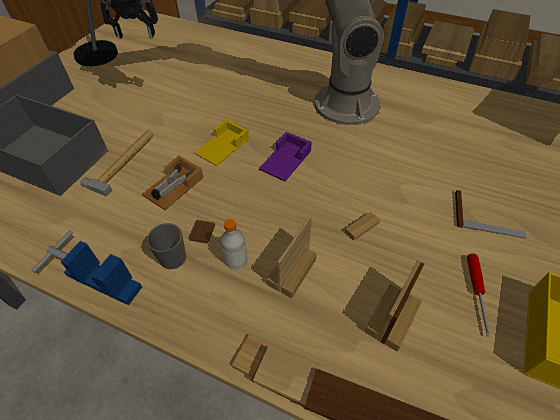

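View pics/side0.png

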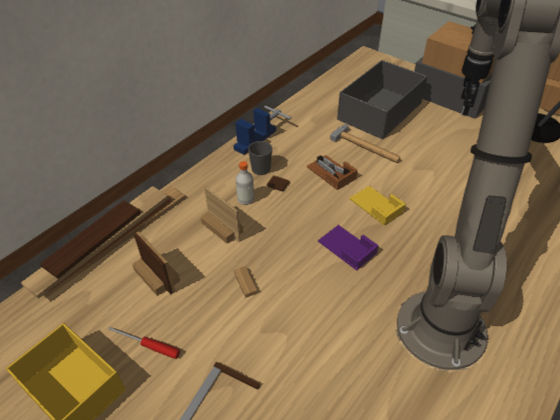

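```bash
cat > h.py <<'E'
import cv2,numpy as np
np.set_printoptions(precision=4,suppress=True)
def hit(P,uv,z):
    K=P["intrinsics"];T=P["pose"]
    uv=np.atleast_2d(np.array(uv,float))
    d=np.c_[(uv[:,0]-K[0,2])/K[0,0],-(uv[:,1]-K[1,2])/K[1,1],-np.ones(len(uv))]@T[:3,:3].T
    return T[:3,3]+d*((np.asarray(z)-T[2,3])/d[:,2])[:,None]
def proj(P,X):
    K=P["intrinsics"];T=P["pose"];c=(np.atleast_2d(X)-T[:3,3])@T[:3,:3]
    return np.c_[K[0,0]*c[:,0]/-c[:,2]+K[0,2],K[1,1]*-c[:,1]/-c[:,2]+K[1,2]]
def crop(img,u,v,w,h,s):
    return cv2.resize(img[v:v+h,u:u+w],None,fx=s,fy=s,interpolation=cv2.INTER_CUBIC)
E
python3 - <<'E'
from h import *
a=cv2.imread("pics/scene0.png");b=cv2.imread("pics/side0.png")
top=np.hstack([crop(a,135,145,80,60,5),crop(a,340,250,80,60,5)])[:, :800]
bot=np.hstack([crop(b,300,145,80,60,5),crop(b,120,230,80,60,5)])
cv2.imwrite("pics/c1.png",np.vstack([top,bot]))
E
```

```text
(no output)
```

View pics/c1.png

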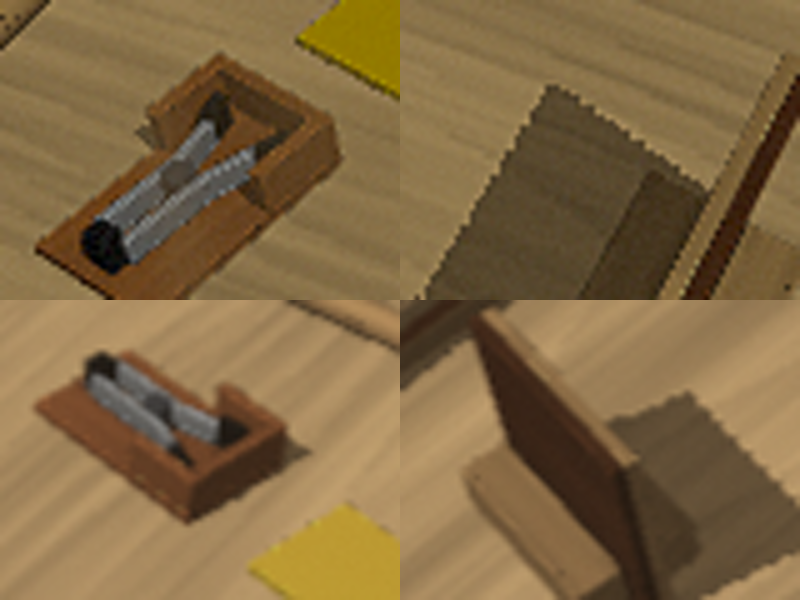

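```bash
python3 - <<'E'
from h import *
from workcell import robot
S=robot.camera_params("scene");D=robot.camera_params("side")
print("keeper scene tops",hit(S,[(179,156),(203,169.4),(165,166.4)],.038),hit(S,[(142.4,194.6)],.008))
print("keeper side: back corner, frontfloor",hit(D,[(357,232-145+145-60),],.038))
c=lambda x,y,ox,oy:(ox+x/5,oy+y/5)
print("side back corners",hit(D,[c(285,425-300,300,145),c(188,490-300,300,145),c(222,385-300,300,145)],.038),hit(D,[c(35,405-300,300,145)],.008))
print("pads side",hit(D,[c(100,355-300,300,145)],.032), "scene",hit(S,[c(103,228,135,145)],.032))
print("work side top far/near",hit(D,[c(85,10,120,230),c(232,162,120,230)],.13))
print("work scene top",hit(S,[(421,262)],.13))
print("board side",hit(D,[(208,192),(239,219)],.13), "scene",hit(S,[(309,219)],.13))
print("glue",hit(S,[(233,263)],0),"pot",hit(S,[(170,265)],0),"offcut1",hit(S,[(362,225)],.018),"off2",hit(S,[(202,230)],.012),"sdr",hit(S,[(474,260),(488,330)],.015),"ham",hit(S,[(95,188),(150,135)],.015))
E
```

```text
keeper scene tops [[ 0.4835 -0.3475  0.038 ]
 [ 0.5014 -0.2558  0.038 ]
 [ 0.535  -0.3598  0.038 ]] [[ 0.629  -0.3767  0.008 ]]
keeper side: back corner, frontfloor [[ 0.4746 -0.3417  0.038 ]]
side back corners [[ 0.48   -0.3501  0.038 ]
 [ 0.4944 -0.2578  0.038 ]
 [ 0.5351 -0.3585  0.038 ]] [[ 0.641  -0.2933  0.008 ]]
pads side [[ 0.6213 -0.3398  0.032 ]] scene [[ 0.6171 -0.3342  0.032 ]]
work side top far/near [[0.7538 0.3243 0.13  ]
 [0.6149 0.3459 0.13  ]]
work scene top [[0.6174 0.3516 0.13  ]]
board side [[0.7143 0.0946 0.13  ]
 [0.5725 0.119  0.13  ]] scene [[0.6086 0.1019 0.13  ]]
glue [[ 0.7134 -0.0475  0.    ]] pot [[ 0.7807 -0.1834  0.    ]] offcut1 [[0.49   0.2041 0.018 ]] off2 [[ 0.6666 -0.1617  0.012 ]] sdr [[0.4782 0.4772 0.015 ]
 [0.6433 0.5274 0.015 ]] ham [[ 0.6672 -0.506   0.015 ]
 [ 0.4227 -0.5011  0.015 ]]
```

```bash
cat >> h.py <<'E'
def plan(s,*wps):
    """print move units from state s through waypoints (x,y,z,yaw), each split into <=110 mm / 30 deg calls"""
    p=np.array(s["position"]);y=s["tcp_rot"][2]
    for w in wps:
        d=np.array(w[:3])-p;dy=(w[3]-y+np.pi)%(2*np.pi)-np.pi
        n=int(max(1,np.ceil(np.abs(d).max()/.118),np.ceil(np.linalg.norm(d[:2])/.118),np.ceil(abs(dy)/.52)))
        for i in range(n):
            c,sn=np.cos(y),np.sin(y);e=d/n
            print(w,i,np.round(np.array([c*e[0]+sn*e[1],sn*e[0]-c*e[1],-e[2]])/.12,3),"turn",round(-dy/n/(np.pi/6),3))
            y+=dy/n
        p=np.array(w[:3])
E
python3 - <<'E'
from h import *
from workcell import robot
S=robot.camera_params("scene")
print("purple",hit(S,[(290,132),(311,150),(285,180),(260,167)],.02),"square",hit(S,[(456,190),(463,226),(525,235)],.01),"offcut",hit(S,[(345,230),(372,212),(379,222)],.018))
plan(robot.state(),(.588,-.32,.25,-.17))
E
```

```text
purple [[ 0.2378 -0.1065  0.02  ]
 [ 0.287  -0.0166  0.02  ]
 [ 0.4295 -0.0373  0.02  ]
 [ 0.4125 -0.1235  0.02  ]] square [[0.2633 0.4029 0.01  ]
 [0.3814 0.4391 0.01  ]
 [0.3468 0.5845 0.01  ]] offcut [[0.5225 0.1698 0.018 ]
 [0.4389 0.2153 0.018 ]
 [0.4631 0.2408 0.018 ]]
(0.588, -0.32, 0.25, -0.17) 0 [ 0.833 -0.235 -0.001] turn 0.287
(0.588, -0.32, 0.25, -0.17) 1 [ 0.789 -0.357 -0.001] turn 0.287
(0.588, -0.32, 0.25, -0.17) 2 [ 0.726 -0.471 -0.001] turn 0.287
(0.588, -0.32, 0.25, -0.17) 3 [ 0.647 -0.575 -0.001] turn 0.287
```

>>> apply_moves(steps=[[[0.83, -0.235, 0], 0.29], [[0.83, -0.235, 0], 0.29]], grip=1)

```text
time_s: 0.4
position: [0.3528, -0.521, 0.2499]
tcp_rot: [-3.14, -0.001, 0.281]
force: [0.6, 0.9, 0.2]
gripper_width: 0.0852
gripper_force: 0.0
```

>>> apply_moves(steps=[[[0.79, -0.36, 0], 0.29], [[0.79, -0.36, 0], 0.29]])

```text
time_s: 0.65
position: [0.4325, -0.4524, 0.25]
tcp_rot: [-3.14, -0.001, 0.13]
force: [-0.4, -0.3, 0.1]
gripper_width: 0.0857
gripper_force: 0.0
```

>>> apply_moves(steps=[[[0.73, -0.47, 0], 0.29], [[0.73, -0.47, 0], 0.29]])

```text
time_s: 0.9
position: [0.512, -0.3851, 0.25]
tcp_rot: [-3.14, -0.0, -0.021]
force: [1.1, -0.1, 0.3]
gripper_width: 0.0856
gripper_force: 0.0
```

>>> apply_moves(steps=[[[0.65, -0.575, 0], 0.28], [[0.65, -0.575, 0], 0.28], [[0.65, -0.575, 0], 0.28], [[0.65, -0.575, 0], 0.28]])

```text
time_s: 1.4
position: [0.5884, -0.3217, 0.2499]
tcp_rot: [3.141, 0.001, -0.171]
force: [-0.3, -0.8, 0.6]
gripper_width: 0.0853
gripper_force: 0.0
```

```bash
python3 - <<'E'
from h import *
from workcell import robot
import pickle
s=robot.state();P=robot.camera_params("wrist");i=robot.capture("wrist")[:,:,::-1]
print(s["time_s"],s["position"],s["tcp_rot"],P["pose"]);pickle.dump(P,open("w1.pkl","wb"))
cv2.imwrite("pics/w1.png",crop(i,0,0,560,420,10/7))
E
```

```text
1.4 [ 0.5884 -0.3217  0.2499] [ 3.1407  0.0013 -0.1707] [[-0.1711  0.9497  0.2623  0.655 ]
 [-0.9853 -0.1653 -0.0441 -0.3331]
 [ 0.0015 -0.266   0.964   0.3744]
 [ 0.      0.      0.      1.    ]]
```

View pics/w1.png

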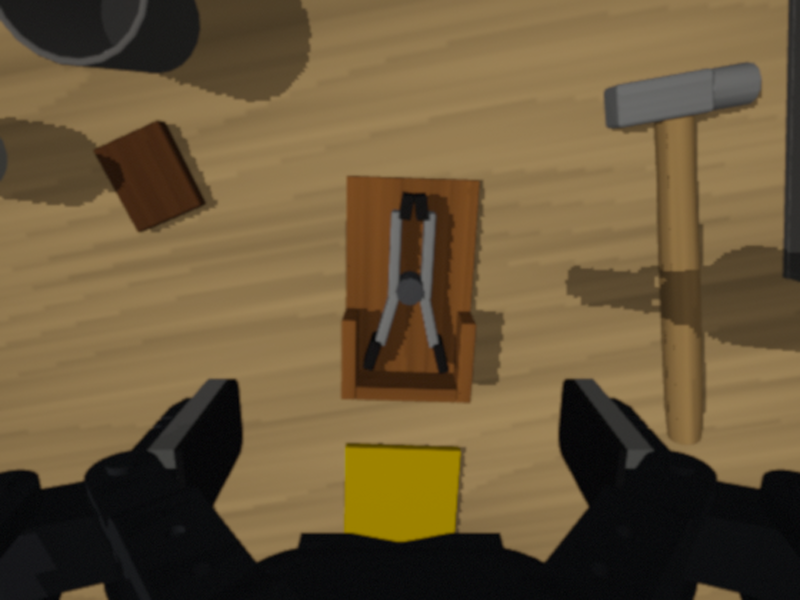

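```bash
python3 - <<'E'
from h import *
from workcell import robot
import pickle
P=pickle.load(open("w1.pkl","rb"))
p=hit(P,np.array([(410,289),(414.5,195),(371,366),(443,371),(392,290),(430,214),(397,213),(434,214)])*.7,.032);print(p)
print("keeper tops",hit(P,np.array([(342,400),(470,402),(343,312),(473,315)])*.7,.038))
print("floor",hit(P,np.array([(347,177),(481,180)])*.7,.008))
tail=(p[2]+p[3])/2;d=p[1]-tail;print("tail",tail,"len",np.linalg.norm(d),"yaw",np.arctan2(d[1],d[0]))
d=p[1]-p[0];print(np.linalg.norm(d),np.arctan2(d[1],d[0]),"grips",np.linalg.norm(p[2]-p[3]),np.linalg.norm(p[6]-p[7]))
E
```

```text
[[ 0.5655 -0.3249  0.032 ]
 [ 0.6258 -0.3379  0.032 ]
 [ 0.5158 -0.2891  0.032 ]
 [ 0.5035 -0.3377  0.032 ]
 [ 0.5669 -0.3129  0.032 ]
 [ 0.6123 -0.3457  0.032 ]
 [ 0.6166 -0.325   0.032 ]
 [ 0.6119 -0.3483  0.032 ]]
keeper tops [[ 0.4967 -0.2653  0.038 ]
 [ 0.4799 -0.3526  0.038 ]
 [ 0.5592 -0.2787  0.038 ]
 [ 0.5424 -0.3632  0.038 ]]
floor [[ 0.6434 -0.2955  0.008 ]
 [ 0.626  -0.3841  0.008 ]]
tail [ 0.5096 -0.3134  0.032 ] len 0.118779431559447 yaw -0.20817599938207737
0.06171894558500031 -0.21318844716163377 grips 0.05013023862241879 0.0237153517932518
```

```bash
python3 - <<'E'
from h import *
from workcell import robot
plan(robot.state(),(.587,-.3295,.14,-.205),(.587,-.3295,.031,-.205))
E
```

```text
(0.587, -0.3295, 0.14, -0.205) 0 [0.003 0.058 0.917] turn 0.062
(0.587, -0.3295, 0.031, -0.205) 0 [ 0.    -0.     0.908] turn -0.0
```

>>> apply_moves(steps=[[[0, 0.065, 0.4], 0.065], [[0, 0.065, 0.915], 0.065], [[0, 0.065, 0.915], 0.065], [[0, 0.065, 0.915], 0.065]])

```text
time_s: 1.95
position: [0.5885, -0.3304, 0.1428]
tcp_rot: [3.14, -0.003, -0.206]
force: [-0.0, 0.7, 0.2]
gripper_width: 0.0851
gripper_force: 0.0
```

>>> apply_moves(steps=[[[0, 0, 0.4], 0], [[0, 0, 0.7], 0], [[0, 0, 0.85], 0], [[0, 0, 0.91], 0], [[0, 0, 0.91], 0]])

```text
time_s: 2.58
position: [0.5889, -0.3294, 0.0328]
tcp_rot: [3.141, -0.002, -0.204]
force: [0.3, -0.1, -0.2]
gripper_width: 0.085
gripper_force: 0.0
```

>>> apply_moves(steps=[[[0, 0, 0], 0], [[0, 0, 0], 0], [[0, 0, 0], 0], [[0, 0, 0], 0], [[0, 0, 0], 0]], grip=-1)

```text
time_s: 3.2
position: [0.5886, -0.3288, 0.0322]
tcp_rot: [3.141, -0.002, -0.204]
force: [0.7, 0.2, 5.6]
gripper_width: 0.0269
gripper_force: 61.8
```

```bash
python3 - <<'E'
from h import *
from workcell import robot
plan(robot.state(),(.5886,-.3288,.142,-.204),(.588,-.3288,.22,-.204),(.512,.337,.22,-.155))
E
```

```text
(0.5886, -0.3288, 0.142, -0.204) 0 [-0.    -0.    -0.915] turn -0.0
(0.588, -0.3288, 0.22, -0.204) 0 [-0.005  0.001 -0.65 ] turn -0.0
(0.512, 0.337, 0.22, -0.155) 0 [-0.291 -0.884 -0.   ] turn -0.016
(0.512, 0.337, 0.22, -0.155) 1 [-0.283 -0.887 -0.   ] turn -0.016
(0.512, 0.337, 0.22, -0.155) 2 [-0.276 -0.889 -0.   ] turn -0.016
(0.512, 0.337, 0.22, -0.155) 3 [-0.269 -0.891 -0.   ] turn -0.016
(0.512, 0.337, 0.22, -0.155) 4 [-0.262 -0.893 -0.   ] turn -0.016
(0.512, 0.337, 0.22, -0.155) 5 [-0.254 -0.895 -0.   ] turn -0.016
```

>>> apply_moves(steps=[[[0, 0, -0.15], 0], [[0, 0, -0.5], 0], [[0, 0, -0.92], 0], [[0, 0, -0.92], 0]])

```text
time_s: 3.7
position: [0.5906, -0.3307, 0.1477]
tcp_rot: [3.139, -0.01, -0.205]
force: [-0.1, -0.4, -1.5]
gripper_width: 0.0269
gripper_force: 60.9
```

>>> apply_moves(steps=[[[0, 0, -0.4], 0], [[0, 0, -0.65], 0], [[0, 0, -0.65], 0]])

```text
time_s: 4.08
position: [0.5888, -0.3295, 0.2222]
tcp_rot: [3.14, -0.004, -0.205]
force: [0.3, -0.5, -1.6]
gripper_width: 0.0269
gripper_force: 60.9
```

>>> apply_moves(steps=[[[-0.14, -0.44, 0], -0.02], [[-0.29, -0.885, 0], -0.02], [[-0.29, -0.885, 0], -0.02]])

```text
time_s: 4.45
position: [0.5746, -0.2105, 0.2175]
tcp_rot: [-3.138, 0.005, -0.185]
force: [-0.1, 0.6, -0.7]
gripper_width: 0.0271
gripper_force: 60.9
```

>>> apply_moves(steps=[[[-0.14, -0.44, 0], -0.02], [[-0.28, -0.885, 0], -0.02]])

```text
time_s: 4.7
position: [0.5614, -0.107, 0.2178]
tcp_rot: [3.141, 0.003, -0.186]
force: [1.8, 0.3, -0.6]
gripper_width: 0.0273
gripper_force: 60.9
```

>>> apply_moves(steps=[[[-0.14, -0.44, 0], -0.02], [[-0.28, -0.89, 0], -0.02]])

```text
time_s: 4.95
position: [0.548, 0.0047, 0.2181]
tcp_rot: [3.14, 0.002, -0.174]
force: [0.9, 0.5, -0.9]
gripper_width: 0.0269
gripper_force: 60.9
```

>>> apply_moves(steps=[[[-0.13, -0.44, 0], -0.02], [[-0.27, -0.89, 0], -0.02]])

```text
time_s: 5.2
position: [0.5347, 0.1152, 0.2181]
tcp_rot: [3.14, 0.002, -0.164]
force: [0.9, -0.1, -0.5]
gripper_width: 0.027
gripper_force: 60.9
```

>>> apply_moves(steps=[[[-0.13, -0.44, 0], -0.02], [[-0.26, -0.89, 0], -0.02]])

```text
time_s: 5.45
position: [0.5215, 0.2255, 0.218]
tcp_rot: [3.139, 0.002, -0.153]
force: [0.5, -0.5, -1.1]
gripper_width: 0.0273
gripper_force: 60.9
```

>>> apply_moves(steps=[[[-0.13, -0.44, 0], 0], [[-0.25, -0.89, 0], 0], [[-0.25, -0.89, 0], 0], [[-0.25, -0.89, 0], 0]])

```text
time_s: 5.95
position: [0.5086, 0.334, 0.2179]
tcp_rot: [3.138, 0.002, -0.152]
force: [-0.2, -0.4, -1.3]
gripper_width: 0.0269
gripper_force: 60.9
```

```bash
python3 - <<'E'
from h import *
from workcell import robot
import pickle
s=robot.state();P=robot.camera_params("wrist");i=robot.capture("wrist")[:,:,::-1]
print(s["time_s"],s["position"],s["tcp_rot"]);pickle.dump(P,open("w2.pkl","wb"))
cv2.imwrite("pics/w2.png",crop(i,0,0,560,420,10/7))
E
```

```text
5.95 [0.5086 0.334  0.2179] [ 3.1385  0.0016 -0.1524]
```

View pics/w2.png

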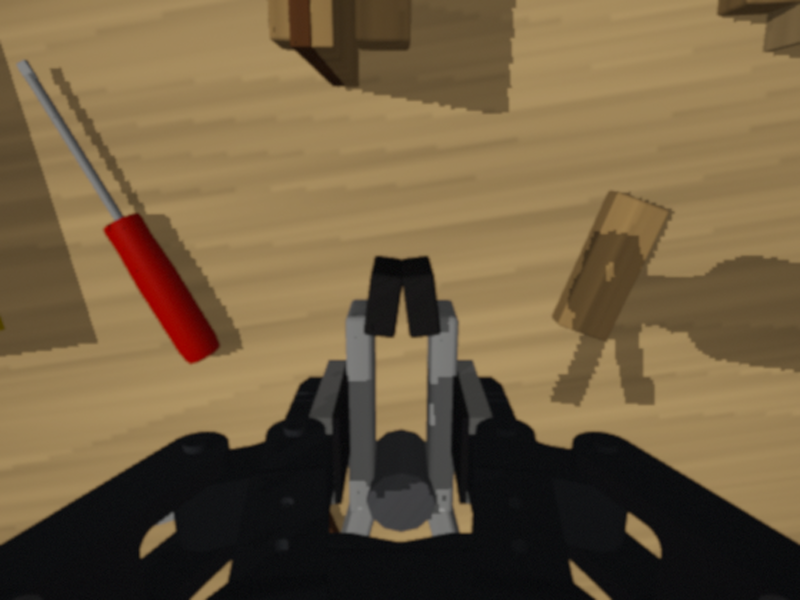

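```bash
python3 - <<'E'
from h import *
import pickle
P=pickle.load(open("w2.pkl","rb"))
y=-.155;X=np.array([np.cos(y),np.sin(y)]);Y=np.array([-X[1],X[0]]);e=np.array([.616,.348])
for n,a,b,z in [("topL",0,.008,.13),("topM",0,0,.13),("topR",0,-.008,.13),("botL",0,.008,0),("botR",0,-.008,0),("footL",.02,.038,.03),("footR",.02,-.038,.03),("footR0",.02,-.038,.0)]:
    print(n,proj(P,np.r_[e+a*X+b*Y,z])/.7)
print(hit(P,np.array([(270,40),(290,47),(312,48),(332,48),(350,87),(335,85)])*.7,[.13,.13,.13,.13,0,0]))
print(hit(P,np.array([(411,48),(355,45)])*.7,[0.,0.03]))
i=cv2.imread("pics/w2.png");cv2.imwrite("pics/w2c.png",crop(i,230,0,200,120,4))
E
```

```text
topL [[294.6393  46.3042]]
topM [[316.4744  46.3548]]
topR [[338.3024  46.4054]]
botL [[335.0341  86.5627]]
botR [[361.6071  86.6163]]
footL [[271.6999  40.3582]]
footR [[413.0387  40.692 ]]
footR0 [[411.6468  50.649 ]]
[[0.6207 0.3644 0.13  ]
 [0.6173 0.3576 0.13  ]
 [0.6157 0.3497 0.13  ]
 [0.6146 0.3425 0.13  ]
 [0.6156 0.347  0.    ]
 [0.6181 0.3558 0.    ]]
[[0.6314 0.3075 0.    ]
 [0.6326 0.3386 0.03  ]]
```

View pics/w2c.png

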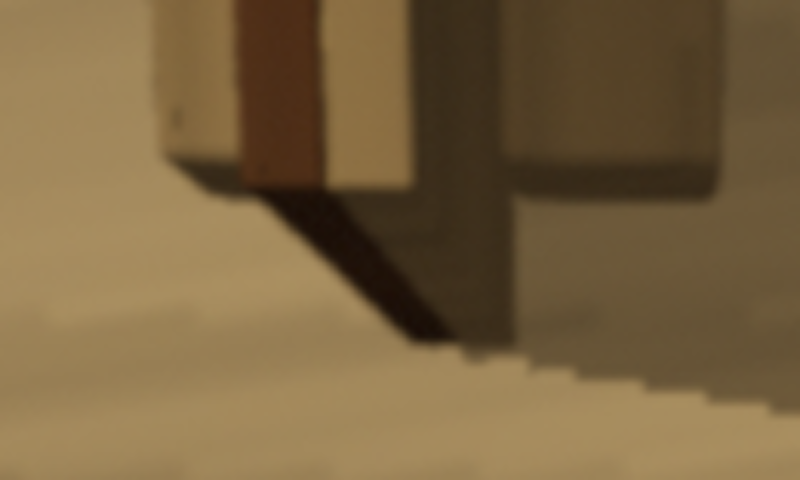

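>>> apply_moves(steps=[[[0, 0, 0.45], 0], [[0, 0, 0.9], 0], [[0, 0, 0.9], 0], [[0, 0, 0.9], 0]])

```text
time_s: 6.5
position: [0.5103, 0.3351, 0.1134]
tcp_rot: [-3.14, -0.002, -0.154]
force: [-0.1, 0.2, -0.4]
gripper_width: 0.0269
gripper_force: 60.9
```

>>> apply_moves(steps=[[[0, 0, 0.3], 0], [[0, 0, 0.5], 0], [[0, 0, 0.6], 0], [[0, 0, 0.66], 0], [[0, 0, 0.66], 0]])

```text
time_s: 7.12
position: [0.5093, 0.3358, 0.0333]
tcp_rot: [-3.141, -0.001, -0.152]
force: [-0.6, 0.5, -0.2]
gripper_width: 0.0269
gripper_force: 60.9
```

>>> apply_moves(steps=[[[0, 0, 0.02], 0], [[0, 0, 0.02], 0], [[0, 0, 0.02], 0], [[0, 0, 0.02], 0]])

```text
time_s: 7.62
position: [0.5088, 0.3355, 0.0302]
tcp_rot: [-3.142, -0.0, -0.152]
force: [0.1, 0.4, -1.0]
gripper_width: 0.0268
gripper_force: 60.9
```

Not yet in contact; lower in small steps.

>>> apply_moves(steps=[[[0, 0, 0.02], 0], [[0, 0, 0.04], 0], [[0, 0, 0.045], 0], [[0, 0, 0.045], 0], [[0, 0, 0.045], 0]])

```text
time_s: 8.25
position: [0.5088, 0.3355, 0.0247]
tcp_rot: [3.142, -0.0, -0.152]
force: [-0.4, -0.2, -0.3]
gripper_width: 0.0271
gripper_force: 60.9
```

>>> apply_moves(steps=[[[0, 0, 0.008], 0], [[0, 0, 0.008], 0], [[0, 0, 0.008], 0]])

```text
time_s: 8.62
position: [0.5089, 0.3356, 0.0242]
tcp_rot: [-3.141, -0.0, -0.152]
force: [-1.0, -0.5, 4.5]
gripper_width: 0.0268
gripper_force: 61.5
```

>>> apply_moves(steps=[[[0, 0, 0], 0], [[0, 0, 0], 0], [[0, 0, 0], 0], [[0, 0, 0], 0]], grip=1)

```text
time_s: 9.12
position: [0.5087, 0.3354, 0.0236]
tcp_rot: [3.141, 0.0, -0.152]
force: [-0.0, -0.6, 0.3]
gripper_width: 0.0854
gripper_force: 0.0
```

>>> apply_moves(steps=[[[0, 0, -0.3], 0], [[0, 0, -0.7], 0], [[0, 0, -1.0], 0], [[0, 0, -1.0], 0]])

```text
time_s: 9.62
position: [0.5106, 0.337, 0.1473]
tcp_rot: [-3.137, -0.005, -0.152]
force: [0.6, 0.3, 0.6]
gripper_width: 0.0856
gripper_force: 0.0
```

>>> apply_moves(steps=[[[-0.45, 0, -0.1], 0], [[-0.59, 0, -0.3], 0], [[-0.59, 0, -0.3], 0], [[-0.59, 0, -0.3], 0]])

```text
time_s: 10.12
position: [0.4392, 0.3452, 0.1785]
tcp_rot: [3.14, 0.0, -0.153]
force: [0.3, -0.5, 0.2]
gripper_width: 0.0853
gripper_force: 0.0
```

```bash
python3 - <<'E'
from h import *
from workcell import robot
import pickle
s=robot.state();P=robot.camera_params("wrist");i=robot.capture("wrist")[:,:,::-1]
print(s["time_s"],s["position"],s["tcp_rot"]);pickle.dump(P,open("w3.pkl","wb"))
cv2.imwrite("pics/w3.png",crop(i,0,0,560,420,10/7))
E
```

```text
10.125 [0.4392 0.3452 0.1785] [ 3.14    0.0005 -0.1529]
```

View pics/w3.png

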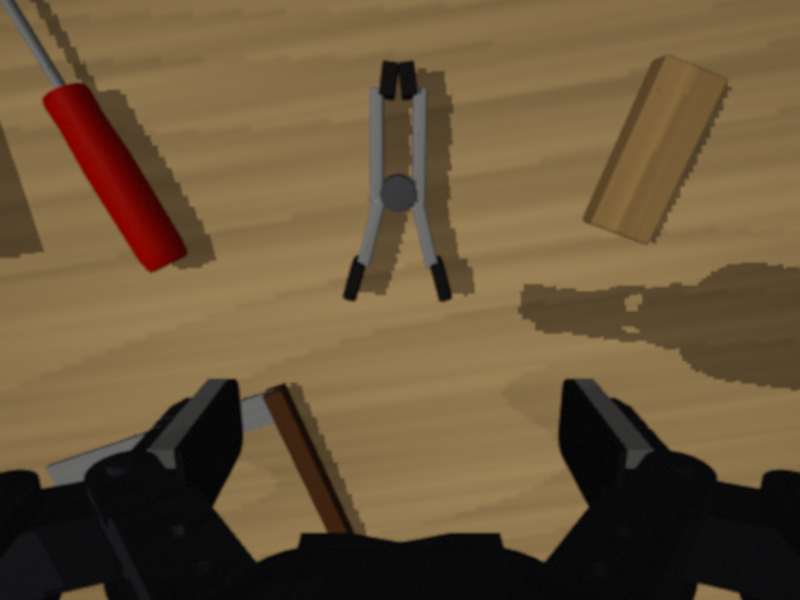

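```bash
python3 - <<'E'
from h import *
from workcell import robot
import pickle
P=pickle.load(open("w3.pkl","rb"))
p=hit(P,np.array([(398.5,193),(398,62),(351,298),(444,298),(378,90),(419,90)])*.7,.024);print(p)
t=(p[2]+p[3])/2;d=p[1]-t;print(t,np.linalg.norm(d),np.arctan2(d[1],d[0]),np.linalg.norm(p[2]-p[3]),np.linalg.norm(p[0]-t))
print("square",hit(P,np.array([(288,385),(265,392),(275,425)])*.7,.01))
y=np.arctan2(d[1],d[0]);piv=t+.056*np.array([np.cos(y),np.sin(y),0]);print(piv)
g=p[0]-.047*np.array([np.cos(y),np.sin(y),0]);print("grasp",g)
plan(robot.state(),(g[0],g[1],.07,y),(g[0],g[1],.0245,y))
E
```

```text
[[0.4847 0.3386 0.024 ]
 [0.5466 0.3292 0.024 ]
 [0.433  0.3729 0.024 ]
 [0.4252 0.3228 0.024 ]
 [0.5355 0.3409 0.024 ]
 [0.5324 0.3209 0.024 ]]
[0.4291 0.3478 0.024 ] 0.11898701108864472 -0.15732899389164043 0.050681797335406766 0.05634626794740639
square [[0.3819 0.4216 0.01  ]
 [0.3796 0.4362 0.01  ]
 [0.3571 0.4351 0.01  ]]
[0.4844 0.339  0.024 ]
grasp [0.4383 0.346  0.024 ]
(np.float64(0.4382655123718346), np.float64(0.3459605221850417), 0.07, np.float64(-0.15732899389164043)) 0 [-0.009 -0.006  0.903] turn 0.007
(np.float64(0.4382655123718346), np.float64(0.3459605221850417), 0.0245, np.float64(-0.15732899389164043)) 0 [ 0.    -0.     0.379] turn -0.0
```

>>> apply_moves(steps=[[[0, 0, 0.45], 0.01], [[-0.01, -0.005, 0.9], 0.01], [[-0.01, -0.005, 0.9], 0.01], [[-0.01, -0.005, 0.9], 0.01]])

```text
time_s: 10.68
position: [0.4388, 0.3474, 0.0726]
tcp_rot: [-3.141, -0.001, -0.158]
force: [0.9, 0.5, 0.7]
gripper_width: 0.0855
gripper_force: 0.0
```

>>> apply_moves(steps=[[[0, 0, 0.2], 0], [[0, 0, 0.32], 0], [[0, 0, 0.38], 0], [[0, 0, 0.38], 0], [[0, 0, 0.38], 0]])

```text
time_s: 11.3
position: [0.4381, 0.3474, 0.0268]
tcp_rot: [-3.141, -0.001, -0.157]
force: [0.9, -0.0, 0.7]
gripper_width: 0.0853
gripper_force: 0.0
```

>>> apply_moves(steps=[[[0, 0.01, 0.005], 0], [[0, 0.01, 0.005], 0]])

```text
time_s: 11.55
position: [0.4376, 0.3456, 0.0257]
tcp_rot: [3.142, -0.0, -0.157]
force: [-0.8, -1.2, -0.5]
gripper_width: 0.0854
gripper_force: 0.0
```

>>> apply_moves(steps=[[[0, 0, 0], 0], [[0, 0, 0], 0], [[0, 0, 0], 0], [[0, 0, 0], 0], [[0, 0, 0], 0]], grip=-1)

```text
time_s: 12.18
position: [0.4384, 0.3481, 0.0282]
tcp_rot: [-3.138, -0.002, -0.157]
force: [-1.7, -0.4, 14.9]
gripper_width: 0.0257
gripper_force: 60.3
```

>>> apply_moves(steps=[[[0, 0, -0.1], 0], [[0, 0, -0.3], 0], [[0, 0, -0.5], 0], [[0, 0, -0.57], 0], [[0, 0, -0.57], 0]])

```text
time_s: 12.8
position: [0.4375, 0.3456, 0.094]
tcp_rot: [-3.141, -0.0, -0.157]
force: [0.1, -0.3, -2.5]
gripper_width: 0.0258
gripper_force: 59.1
```

```bash
python3 - <<'E'
from h import *
from workcell import robot
import pickle
s=robot.state();P=robot.camera_params("wrist");i=robot.capture("wrist")[:,:,::-1]
print(s["time_s"],s["position"],s["tcp_rot"]);pickle.dump(P,open("w4.pkl","wb"))
cv2.imwrite("pics/w4.png",crop(i,0,0,560,420,10/7))
cv2.imwrite("pics/scene4.png",robot.capture("scene")[:,:,::-1])
E
```

```text
12.8 [0.4375 0.3456 0.094 ] [-3.1415 -0.0004 -0.1574]
```

View pics/w4.png

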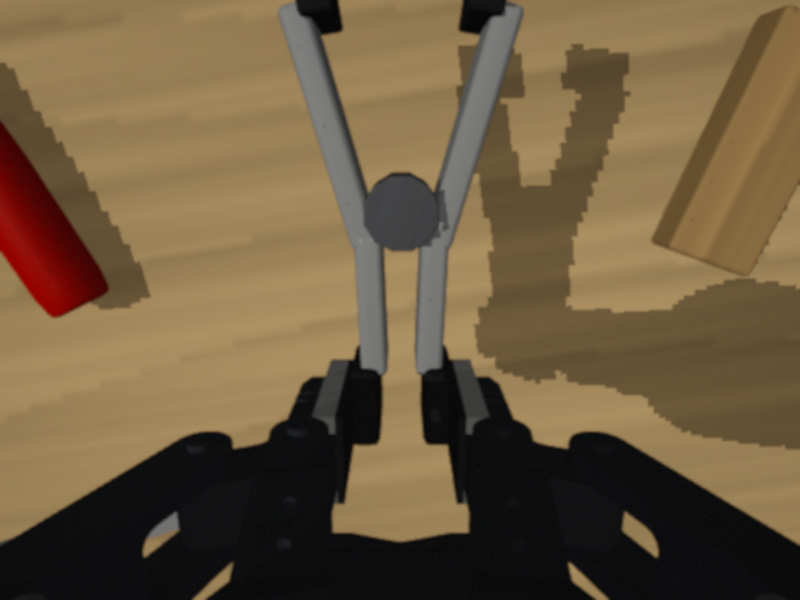

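```bash
python3 - <<'E'
from h import *
from workcell import robot
import pickle
P=pickle.load(open("w4.pkl","rb"));s=robot.state()
y=-.1574;X=np.array([np.cos(y),np.sin(y)]);Y=np.array([-X[1],X[0]])
for z in (.085,.09,.095):
    p=hit(P,np.array([(401,212),(342,31),(461,31),(364,212),(438,212)])*.7,z)[:,:2]-s["position"][:2]
    print(z,np.c_[p@X,p@Y]*1000)
P3=pickle.load(open("w3.pkl","rb"))
print("knob shut",np.linalg.norm(np.diff(hit(P3,np.array([(380,193),(417,193)])*.7,.024),axis=0)))
# view prediction: TCP over e - .087 X at z=.21
e=np.array([.616,.350]);t=e-.087*X
dP={"intrinsics":P["intrinsics"],"pose":P["pose"].copy()};dP["pose"][:3,3]+=np.r_[t,.21]-s["position"]
for a,b,z in [(0,.008,.13),(0,-.008,.13),(.02,.008,.13),(.02,-.008,.13)]:print(proj(dP,np.r_[e+a*X+b*Y,z])/.7)
print(proj(dP,np.r_[t+.047*X,.208])/.7)
plan(s,(*(.4375,.3456),.21,-.155),(*t,.21,-.155))
E
```

```text
0.085 [[ 53.0844   0.3447]
 [ 94.3501  13.849 ]
 [ 94.3216 -13.4406]
 [ 53.0954   9.588 ]
 [ 53.0735  -8.8993]]
0.09 [[ 53.6404   0.3563]
 [ 93.3623  13.3555]
 [ 93.3349 -12.9133]
 [ 53.6509   9.2539]
 [ 53.6298  -8.5419]]
0.095 [[ 54.1963   0.3679]
 [ 92.3745  12.862 ]
 [ 92.3482 -12.386 ]
 [ 54.2064   8.9198]
 [ 54.1861  -8.1844]]
knob shut 0.019124508408693362
[[379.4194  96.0246]]
[[423.4121  95.9734]]
[[378.7785  35.8775]]
[[424.0075  35.8257]]
[[402.4976 240.0271]]
(0.4375, 0.3456, 0.21, -0.155) 0 [ 0.005 -0.005 -0.976] turn -0.004
(np.float64(0.5300754789124783), np.float64(0.36363732656645115), 0.21, -0.155) 0 [ 0.739 -0.268 -0.   ] turn -0.0
```

>>> apply_moves(steps=[[[0, 0, -0.4], 0], [[0, 0, -0.8], 0], [[0, 0, -0.97], 0], [[0, 0, -0.97], 0]])

```text
time_s: 13.4
position: [0.4379, 0.3462, 0.2109]
tcp_rot: [-3.14, -0.001, -0.157]
force: [0.6, -0.1, -1.9]
gripper_width: 0.0253
gripper_force: 59.4
```

>>> apply_moves(steps=[[[0.3, -0.1, 0], 0], [[0.6, -0.2, 0], 0], [[0.69, -0.268, 0], 0], [[0.69, -0.268, 0], 0], [[0.69, -0.268, 0], 0]])

```text
time_s: 14.02
position: [0.5224, 0.3647, 0.2094]
tcp_rot: [3.14, 0.002, -0.156]
force: [-0.8, 0.1, -1.1]
gripper_width: 0.0257
gripper_force: 59.5
```

```bash
python3 - <<'E'
from h import *
from workcell import robot
import pickle
s=robot.state();P=robot.camera_params("wrist");i=robot.capture("wrist")[:,:,::-1]
print(s["time_s"],s["position"],s["tcp_rot"],s["gripper_width"]);pickle.dump((P,s),open("w5.pkl","wb"))
cv2.imwrite("pics/w5.png",crop(i,180,0,200,150,4))
E
```

```text
14.025 [0.5224 0.3647 0.2094] [ 3.1401  0.0022 -0.1556] 0.02568036136646661
```

View pics/w5.png

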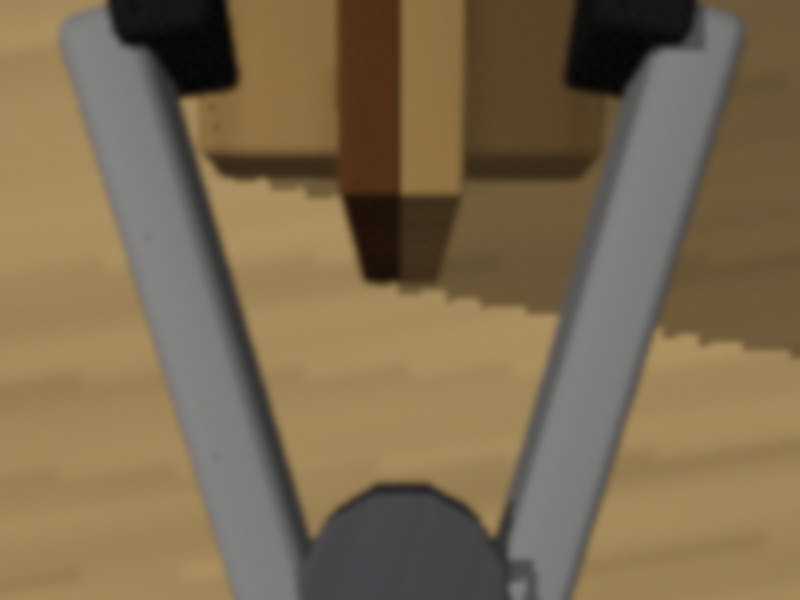

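```bash
python3 - <<'E'
from h import *
from workcell import robot
import pickle
P,s=pickle.load(open("w5.pkl","rb"))
y=s["tcp_rot"][2];X=np.array([np.cos(y),np.sin(y)]);Y=np.array([-X[1],X[0]])
dz=s["position"][2]-.094
f=lambda uv,z:(lambda p:np.c_[p@X,p@Y]*1000)(hit(P,uv,z)[:,:2]-s["position"][:2])
print("edge",f([(265,48.25),(295.75,48.25),(280,48.25)],.13))
print("bottom",f([(180+362/4,281/4)],.0))
print("pad rear ends top/bottom",f([(180+180/4,93/4),(180+238/4,86/4),(180+567/4,86/4)],.0898+dz),f([(180+238/4,86/4),(180+567/4,86/4)],.0658+dz))
for a in (0,.02): print("tip tilt", )
E
```

```text
edge [[95.114   7.3553]
 [95.1004 -8.2719]
 [95.1073 -0.2671]]
bottom [[95.3517  7.4717]]
pad rear ends top/bottom [[ 92.3342  17.2517]
 [ 92.8341  12.6632]
 [ 92.8149 -13.2623]] [[ 97.522   14.9858]
 [ 97.4992 -15.7751]]
tip tilt
tip tilt
```

>>> apply_moves(steps=[[[0.02, 0, 0.2], 0], [[0.02, 0, 0.4], 0], [[0.02, 0, 0.6], 0], [[0.02, 0, 0.8], 0], [[0.02, 0, 0.93], 0]])

```text
time_s: 14.7
position: [0.5254, 0.3639, 0.0978]
tcp_rot: [3.14, 0.001, -0.156]
force: [-0.4, 1.1, -1.2]
gripper_width: 0.0257
gripper_force: 59.4
```

>>> apply_moves(steps=[[[0, 0, 0], 0], [[0, 0, 0], 0], [[0, 0, 0], 0], [[0, 0, 0], 0]])

```text
time_s: 15.2
position: [0.527, 0.3644, 0.0995]
tcp_rot: [-3.141, -0.001, -0.157]
force: [-0.0, 0.4, -0.7]
gripper_width: 0.0253
gripper_force: 59.4
```

>>> apply_moves(steps=[[[-0.012, 0, 0.022], 0], [[-0.012, 0, 0.022], 0], [[-0.012, 0, 0.022], 0], [[-0.012, 0, 0.022], 0]])

```text
time_s: 15.7
position: [0.5252, 0.3644, 0.096]
tcp_rot: [3.142, -0.0, -0.157]
force: [0.1, -0.0, -1.5]
gripper_width: 0.0258
gripper_force: 59.4
```

```bash
python3 - <<'E'
from h import *
from workcell import robot
import pickle
i=robot.capture("wrist")[:,:,::-1];s=robot.state();P=robot.camera_params("wrist")
a=robot.capture("scene")[:,:,::-1];b=robot.capture("side")[:,:,::-1]
for n,P2 in (("scene",robot.camera_params("scene")),("side",robot.camera_params("side"))): print(n,proj(P2,[.60,.35,.08]))
print(s["time_s"],s["position"],s["tcp_rot"]);pickle.dump((P,s),open("w6.pkl","wb"))
cv2.imwrite("pics/w6full.png",i)
cv2.imwrite("pics/m6.png",np.vstack([crop(i,180,0,200,75,4),np.hstack([crop(a,360,230,80,60,5),crop(b,120,225,80,60,5)])]))
E
```

```text
scene [[415.9953 267.5435]]
side [[172.3757 278.3658]]
15.75 [0.5252 0.3644 0.0961] [ 3.1416 -0.0001 -0.1572]
```

View pics/m6.png

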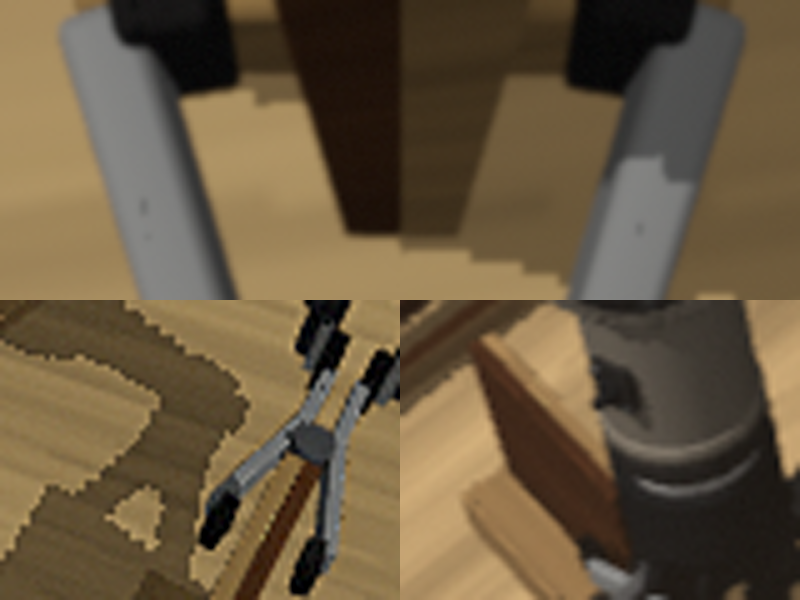

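```bash
python3 - <<'E'
from h import *
import pickle
P,s=pickle.load(open("w6.pkl","rb"))
y=s["tcp_rot"][2];X=np.array([np.cos(y),np.sin(y)]);Y=np.array([-X[1],X[0]])
f=lambda uv,z:(lambda p:np.c_[p@X,p@Y]*1000)(hit(P,uv,z)[:,:2]-s["position"][:2])
print("edge bottom",f([(266.25,58.25),(295,58.25)],0.))
E
```

```text
edge bottom [[92.461   7.4495]
 [92.4435 -8.4779]]
```

>>> apply_moves(steps=[[[0, 0, 0.01], 0], [[0, 0, 0.015], 0], [[0, 0, 0.015], 0]], grip=-0.12)

```text
time_s: 16.23
position: [0.5251, 0.3644, 0.0942]
tcp_rot: [3.141, 0.0, -0.157]
force: [0.9, -0.2, -1.4]
gripper_width: 0.0376
gripper_force: 9.7
```

```bash
python3 - <<'E'
from h import *
from workcell import robot
i=robot.capture("wrist")[:,:,::-1];cv2.imwrite("pics/w7.png",i)
s=robot.state();print(s["position"],s["force"],s["gripper_width"])
# symmetric check: bright steel arm and panel columns in rows
for r in (30,50,65,100,150): 
    g=cv2.cvtColor(np.ascontiguousarray(i),cv2.COLOR_BGR2HSV)[r]; m=np.where((g[:,1]<40)&(g[:,2]>80))[0]
    m=m[(m>180)&(m<380)]; print(r,[ (int(q[0]),int(q[-1])) for q in np.split(m,np.where(np.diff(m)>3)[0]+1) if len(q)])
E
```

```text
[0.5251 0.3644 0.0942] [-0.2213 -0.0785 -1.5234] 0.03791311278860589
30 []
50 []
65 []
100 [(235, 247), (310, 323)]
150 [(244, 258), (301, 314)]
```

>>> apply_moves(steps=[[[0, 0, 0.008], 0], [[0, 0, 0.012], 0], [[0, 0, 0.012], 0]], grip=0.06)

```text
time_s: 16.65
position: [0.5249, 0.3646, 0.0928]
tcp_rot: [3.142, 0.0, -0.157]
force: [-1.0, 0.2, 0.8]
gripper_width: 0.0456
gripper_force: 8.6
```

>>> apply_moves(steps=[[[0, 0, 0], 0], [[0, 0, 0], 0], [[0, 0, 0], 0], [[0, 0, 0], 0]], grip=0.3)

```text
time_s: 17.15
position: [0.5253, 0.3643, 0.0928]
tcp_rot: [3.141, -0.0, -0.157]
force: [0.0, -0.3, -0.9]
gripper_width: 0.0551
gripper_force: 6.9
```

```bash
python3 - <<'E'
from h import *
from workcell import robot
P=robot.camera_params("wrist");i=robot.capture("wrist")[:,:,::-1];cv2.imwrite("pics/w8.png",i)
s=robot.state();print(s["position"],s["force"],s["gripper_width"],s["gripper_force"])
for r in (20,40,60,100,130,150,200,220): 
    g=cv2.cvtColor(np.ascontiguousarray(i),cv2.COLOR_BGR2HSV)[r]; m=np.where((g[:,1]<50)&(g[:,2]>60))[0]
    m=m[(m>180)&(m<380)]; print(r,[ (int(q[0]),int(q[-1])) for q in np.split(m,np.where(np.diff(m)>3)[0]+1) if len(q)])
E
```

```text
[0.5253 0.3643 0.0928] [-0.0557  0.1545 -0.5913] 0.05516398183849126 6.917937006801367
20 []
40 []
60 []
100 [(247, 260), (298, 312)]
130 [(247, 261), (297, 311)]
150 [(248, 261), (297, 312)]
200 [(247, 262), (294, 313)]
220 [(241, 257), (299, 319)]
```

```bash
python3 - <<'E'
from h import *
for n in ("w6full","w7","w8"):
    i=cv2.imread(f"pics/{n}.png");h=cv2.cvtColor(i,cv2.COLOR_BGR2HSV)
    print(n)
    for r in range(0,280,7):
        L=""
        for c in range(200,360,2):
            H,S,V=map(int,h[r,c]);L+="#" if V<35 else ("g" if S<50 else ("d" if V<75 else ("-" if V<115 else ".")))
        print("%3d"%r,L)
E
```

```text
w6full
  0 ...-##############d.....-###############ddddddddddddddddd-----d##############d--
  7 ggggg##############ddddddd##############dddddddddddddddddddddd##############gggg
 14 gggggggggg##########ddddddd#############ddddddddddddddddddddd##########ggggggggg
 21 gggggggggggg#######d-.------d###########ddddddddddddd--------d#######ggggggggggg
 28 .gggggggggggg................d#########ddddddddddddd----------------gggggggggggg
 35 ..gggggggggggg................d#########ddddddddddd----------------gggggggggggg-
 42 ...gggggggggggg................d########dddddddddd----------------gggggggggggg--
 49 ....gggggggggggg................d#######ddddddddd----------------gggggggggggg---
 56 .....gggggggggggg................d######dddddddd----------------gggggggggggg----
 63 ......gggggggggggg-...............................-------------gggggggggggg-----
 70 .......gggggggggggg-.........................................-gggggggggggg------
 77 ........gggggggggggg-........................................gggggggggggg----...
 84 ..........ggggggggggg-......................................ggggggggg
[... 8412 characters left out ...]
-------------.......
224 ....................gggggggggg-...................ggggggggggg-------------------
231 ...................gggggggggg-.....................gggggggggg-------------------
238 ...................gggggggggg.......................gggggggggg------------------
245 ..................gggggggggg.........................gggggggggg-----------------
252 .................gggggggggg...........................gggggggggg----------------
259 gg###-......-d--gggggggggg-...........................-ggggggggggd##d--.---d###g
266 #####d....-#########ggggg-.............................-ggggg#########d....d####
273 #####d...-###########ggg-...............................-ggg###########d...#####
```

>>> apply_moves(steps=[[[-0.2, 0, 0], 0], [[-0.42, 0, 0], 0], [[-0.42, 0, 0], 0]])

```text
time_s: 17.58
position: [0.4729, 0.3733, 0.0928]
tcp_rot: [3.141, 0.002, -0.154]
force: [0.1, 0.3, -0.4]
gripper_width: 0.0554
gripper_force: 7.1
```

>>> apply_moves(steps=[[[-0.1, 0, 0.2], 0], [[-0.15, 0, 0.35], 0], [[-0.2, 0, 0.45], 0], [[-0.2, 0, 0.52], 0], [[-0.2, 0, 0.52], 0]])

```text
time_s: 18.2
position: [0.4518, 0.3758, 0.0299]
tcp_rot: [3.141, 0.0, -0.157]
force: [-0.7, -0.7, 0.4]
gripper_width: 0.0556
gripper_force: 7.2
```

```bash
cat > asc.py <<'E'
from h import *
from workcell import robot
import sys,pickle
def asc(i,r0,r1,dr,c0,c1,dc):
    h=cv2.cvtColor(np.ascontiguousarray(i),cv2.COLOR_BGR2HSV)
    for r in range(r0,r1,dr):
        L=""
        for c in range(c0,c1,dc):
            H,S,V=map(int,h[r,c]);L+="#" if V<35 else ("g" if S<50 else ("d" if V<75 else ("-" if V<115 else ".")))
        print("%3d"%r,L)
E
python3 - <<'E'
from asc import *
P=robot.camera_params("wrist");i=robot.capture("wrist")[:,:,::-1]
s=robot.state();print(s["time_s"],s["position"],s["force"],s["gripper_width"],s["gripper_force"])
asc(i,0,300,9,190,370,2)
E
```

```text
18.25 [0.4521 0.3759 0.0304] [ 0.1053 -0.6025  0.0647] 0.05564755952546873 7.1953690008376725
  0 .........................-#############d-------d#############d------------------..........
  9 ..................gggggggg#############d--------##############ggggggg-----------..........
 18 ...................gggggggggg##########---------d#########ggggggggggg------------.........
 27 ...................gggggggggggg#######d---------d########ggggggggggg----------------......
 36 ...................gggggggggggg-------------------.......ggggggggggg-----------------.....
 45 ....................ggggggggggg--------------------......ggggggggggg-----------------.....
 54 ....................gggggggggggd-------------------.....-ggggggggggg------------------....
 63 ....................gggggggggggg--------------------....-ggggggggggg---------------.......
 72 .....................ggggggggggg---------------------...ggggggggggg----------------.......
 81 .....................ggggggggggg---------------------...ggggggggggg-----------------......
 90 .....................gggggggggggg-------------------
[... 1523 characters left out ...]
.....ggggggggg----------------.....
243 ....................gggggggggg---------------------..........ggggggggg-------------------.
252 .................d#gggggggggg-------------------------------..gggggggggg#d----------------
261 gggggg####d....d##gggggggggg-----------------------------------ggggggggg###d----d####ggggg
270 gggg######d..-##########ggg-------------------------------------ggg##########d--#######ggg
279 gg#########.-##########d-------------------------------------------d##########dd#########g
288 ######################d......---------------------------------------d#####################
297 #####################d........---------------------------------------d####################
```

```bash
python3 - <<'E'
from h import *
import pickle
P=pickle.load(open("w3.pkl","rb"))
print(hit(P,np.array([(150,270),(186,253),(45,100),(82,85)])*.7,.013))
E
```

```text
[[0.4634 0.4822 0.013 ]
 [0.4696 0.4599 0.013 ]
 [0.5581 0.5107 0.013 ]
 [0.5622 0.4897 0.013 ]]
```

>>> apply_moves(steps=[[[0, 0, 0], 0], [[0, 0, 0], 0], [[0, 0, 0], 0], [[0, 0, 0], 0]], grip=1)

```text
time_s: 18.75
position: [0.4518, 0.3761, 0.0306]
tcp_rot: [-3.141, -0.0, -0.157]
force: [-0.2, 0.5, -0.4]
gripper_width: 0.0853
gripper_force: 0.0
```

>>> apply_moves(steps=[[[0, 0, -0.3], 0], [[0, 0, -0.7], 0], [[0, 0, -1.0], 0], [[0, 0, -1.0], 0]])

```text
time_s: 19.25
position: [0.4534, 0.3778, 0.154]
tcp_rot: [-3.136, -0.005, -0.157]
force: [0.9, 0.5, -0.6]
gripper_width: 0.0855
gripper_force: 0.0
```

>>> apply_moves(steps=[[[0, 0, -0.3], 0], [[0, 0, -0.3], 0], [[0, 0, -0.3], 0]])

```text
time_s: 19.62
position: [0.4511, 0.3754, 0.1851]
tcp_rot: [3.14, 0.001, -0.157]
force: [0.3, -0.9, -0.5]
gripper_width: 0.0856
gripper_force: 0.0
```

```bash
python3 - <<'E'
from asc import *
s=robot.state();P=robot.camera_params("wrist");i=robot.capture("wrist")[:,:,::-1];cv2.imwrite("pics/w9.png",i)
pickle.dump((P,s),open("w9.pkl","wb"))
print(s["time_s"],s["position"],s["tcp_rot"])
asc(i,20,240,4,220,350,2)
E
```

```text
19.625 [0.4511 0.3754 0.1851] [ 3.1398  0.0012 -0.1571]
 20 .................................................................
 24 .................................................................
 28 .................................................................
 32 .................................................................
 36 .................................................................
 40 .................................................................
 44 .......................-##ddddd###-..............................
 48 .......................d##########-.-............................
 52 .......................d###########----------....................
 56 ......................-#####dd#####d---------....................
 60 ......................-#####dd#####d----------...................
 64 ...................gggg#####d-#####gggg-------...................
 68 ...................ggggg###d--d##dggggg--------..................
 72 ...................gggggd---------ggggg---------.................
 76 ...................ggggg---------.ggggg---------............
[... 2105 characters left out ...]

200 ...........-####d---------.................d####---------........
204 ...........d###d...........................-####-................
208 ..............-..................................................
212 .................................................................
216 .................................................................
220 .................................................................
224 .................................................................
228 .................................................................
232 .................................................................
236 .................................................................
```

```bash
python3 - <<'E'
from asc import *
P,s=pickle.load(open("w9.pkl","rb"))
y=s["tcp_rot"][2];X=np.array([np.cos(y),np.sin(y)]);Y=np.array([-X[1],X[0]])
f=lambda uv,z:(lambda p:np.c_[p@X,p@Y]*1000)(hit(P,uv,z)[:,:2]-s["position"][:2])
print(f([(278.5,133),(278,43.5),(246,206),(311,206),(259,80),(297.5,80)],.024))
E
```

```text
[[ 46.8975   0.6861]
 [109.3792   0.9027]
 [-10.1491  26.6581]
 [-10.2438 -25.0442]
 [ 84.8268  14.7876]
 [ 84.798  -13.2229]]
```

>>> apply_moves(steps=[[[0.11, -0.007, 0.4], 0], [[0.11, -0.007, 0.8], 0], [[0.11, -0.007, 0.9], 0], [[0.11, -0.007, 0.9], 0], [[0.11, -0.007, 0.9], 0]])

```text
time_s: 20.3
position: [0.4658, 0.376, 0.0802]
tcp_rot: [-3.139, -0.002, -0.157]
force: [0.1, 0.1, 0.2]
gripper_width: 0.0854
gripper_force: 0.0
```

>>> apply_moves(steps=[[[0, 0, 0.2], 0], [[0, 0, 0.35], 0], [[0, 0, 0.4], 0], [[0, 0, 0.4], 0], [[0, 0, 0.4], 0]])

```text
time_s: 20.92
position: [0.4653, 0.3753, 0.0312]
tcp_rot: [-3.141, -0.001, -0.157]
force: [0.6, 0.3, -0.2]
gripper_width: 0.0858
gripper_force: 0.0
```

>>> apply_moves(steps=[[[-0.005, 0.008, 0.025], 0], [[-0.005, 0.008, 0.025], 0], [[-0.005, 0.008, 0.025], 0]])

```text
time_s: 21.3
position: [0.4642, 0.374, 0.0275]
tcp_rot: [-3.142, -0.0, -0.157]
force: [-1.1, 0.3, -0.7]
gripper_width: 0.0854
gripper_force: 0.0
```

>>> apply_moves(steps=[[[0, 0, 0], 0], [[0, 0, 0], 0], [[0, 0, 0], 0], [[0, 0, 0], 0], [[0, 0, 0], 0]], grip=-1)

```text
time_s: 21.92
position: [0.4651, 0.3762, 0.0308]
tcp_rot: [-3.138, -0.002, -0.158]
force: [-4.4, -1.7, 18.3]
gripper_width: 0.025
gripper_force: 57.9
```

>>> apply_moves(steps=[[[0, 0, -0.05], 0], [[0, 0, -0.2], 0], [[0, 0, -0.5], 0], [[0, 0, -0.9], 0], [[0, 0, -0.98], 0]])

```text
time_s: 22.55
position: [0.4658, 0.3756, 0.1492]
tcp_rot: [-3.136, -0.005, -0.157]
force: [-0.2, 0.6, -1.1]
gripper_width: 0.025
gripper_force: 59.1
```

>>> apply_moves(steps=[[[0, 0, -0.3], 0], [[0, 0, -0.53], 0], [[0, 0, -0.53], 0], [[0, 0, -0.53], 0]])

```text
time_s: 23.05
position: [0.4634, 0.3731, 0.2071]
tcp_rot: [3.139, 0.002, -0.157]
force: [-0.2, -0.3, -0.9]
gripper_width: 0.0246
gripper_force: 59.1
```

```bash
python3 - <<'E'
from asc import *
s=robot.state();P=robot.camera_params("wrist");i=robot.capture("wrist")[:,:,::-1];cv2.imwrite("pics/w10.png",i)
pickle.dump((P,s),open("w10.pkl","wb"))
print(s["time_s"],s["position"],s["tcp_rot"],s["gripper_width"])
asc(i,0,290,6,190,370,2)
E
```

```text
23.05 [0.4634 0.3731 0.2071] [ 3.1393  0.0017 -0.1572] 0.024588634698186153
  0 ....................................................................----------------------
  6 ............--ddd.....................................................-#####dddd-....-----
 12 ......d###########d..................................................d###########d........
 18 .......#############-..............................................-#############-........
 24 .......-#############d............................................-#############d.........
 30 ........d#############-...........................................d#############-.........
 36 ........-##############...........................................#############d..........
 42 .........d#############-.........................................d#############-..........
 48 .........-##############........................................-#############d...........
 54 .....gggggg#############-.......................................d#############gggggg-.....
 60 .....gggggggggg##########.......................................######
[... 2930 characters left out ...]
ggggg..............................
252 ......................------dd.ggggggggg-..........ggggggggg.dd------.....................
258 .....................gggggg###.-gggggggg-..........ggggggggg.###gggggg....................
264 ..............-ddddgggggggg###..ggggggggg.........-gggggggg-.###ggggggggdddd-.............
270 ...........-######gggggggg####-dggggggggg.........-ggggggggg#####gggggggg######-..........
276 ..........d######gggggggg#######ggggggggg.........-ggggggggg######gggggggg######d.........
282 .........#######gggggggg########ggggggggg..........ggggggggg#######gggggggg#######........
288 .....--g#######ggggggggg#########ggggggg-..........ggggg###########ggggggggg#######-......
```

```bash
python3 - <<'E'
from asc import *
P,s=pickle.load(open("w10.pkl","rb"))
y=s["tcp_rot"][2];X=np.array([np.cos(y),np.sin(y)]);Y=np.array([-X[1],X[0]])
f=lambda uv,z:(lambda p:np.c_[p@X,p@Y]*1000)(hit(P,uv,z)[:,:2]-s["position"][:2])
print("pads rear bottom/pivot",f([(239.5,62),(318,62)],.1763),f([(279,183)],.2003))
print("tips (bottom,front, top)",f([(226,14),(332,14)],.2003))
e=np.array([.616,.350]); # from w5/w6
P5,s5=pickle.load(open("w6.pkl","rb"));y5=s5["tcp_rot"][2];X5=np.array([np.cos(y5),np.sin(y5)]);Y5=np.array([-X5[1],X5[0]])
e6=s5["position"][:2]+.0924*X5-.0005*Y5;print("edge from w6",e6)
P5,s5=pickle.load(open("w5.pkl","rb"));y5=s5["tcp_rot"][2];X5=np.array([np.cos(y5),np.sin(y5)]);Y5=np.array([-X5[1],X5[0]])
e5=s5["position"][:2]+.0951*X5-.0004*Y5;print("edge from w5",e5)
e=(e5+e6)/2;pv=f([(279,183)],.2003)[0,0]/1000;Xw=np.array([np.cos(-.157),np.sin(-.157)])
t=e-(pv+.035)*Xw;print(pv,t);plan(s,(*t,.207,-.157))
E
```

```text
pads rear bottom/pivot [[ 83.6433  15.6504]
 [ 83.6153 -15.0285]] [[40.4148  0.3093]]
tips (bottom,front, top) [[ 95.5627  17.1654]
 [ 95.5425 -16.7685]]
edge from w6 [0.6164 0.3494]
edge from w5 [0.6163 0.3496]
0.04041476607773676 [0.5419 0.3613]
(np.float64(0.5418589922193242), np.float64(0.3613098422776927), 0.207, -0.157) 0 [ 0.661 -0.005  0.001] turn -0.0
```

>>> apply_moves(steps=[[[0.3, 0, 0], 0], [[0.55, 0, 0], 0], [[0.66, -0.005, 0], 0], [[0.66, -0.005, 0], 0], [[0.66, -0.005, 0], 0]])

```text
time_s: 23.72
position: [0.5407, 0.3629, 0.2081]
tcp_rot: [3.141, 0.002, -0.155]
force: [-0.0, 1.0, -1.3]
gripper_width: 0.0248
gripper_force: 59.1
```

```bash
python3 - <<'E'
from asc import *
s=robot.state();P=robot.camera_params("wrist");i=robot.capture("wrist")[:,:,::-1];cv2.imwrite("pics/w11.png",i)
pickle.dump((P,s),open("w11.pkl","wb"))
print(s["time_s"],s["position"],s["tcp_rot"],s["gripper_width"])
asc(i,0,180,6,190,370,2)
for r in range(20,150,16): print(r,[tuple(map(int,i[r,c])) for c in range(258,304,3)])
E
```

```text
23.725 [0.5407 0.3629 0.2081] [ 3.1411  0.0018 -0.1554] 0.024803188550014735
  0 .......................................--------........-----------------------------------
  6 ............--ddd......................--------.......----------------d######dddd---------
 12 ......d###########d....................--------.......--------------d############d--------
 18 .......#############d..................--------.......-------------d#############---------
 24 .......-##############-................--------.......------------d#############d---------
 30 ........d#############d................--------.......------------##############----------
 36 ........-##############-...............--------.......-----------d#############d----------
 42 .........d#############d...............--------.......-----------##############-----------
 48 ..........##############-..............--------.......----------d#############d-----------
 54 .....gggggg#############d..............--------.......----------d#############ggggggg-----
 60 .....gggggggggg##########-.............--------....------------d#####
[... 3380 characters left out ...]
), (90, 134, 160), (89, 133, 159), (90, 133, 159), (90, 134, 160), (93, 139, 165), (93, 138, 165), (94, 138, 164), (91, 137, 162), (92, 136, 162), (91, 135, 161), (91, 135, 161)]
132 [(93, 138, 165), (94, 139, 164), (93, 137, 164), (94, 138, 164), (93, 137, 164), (93, 138, 164), (93, 138, 164), (94, 138, 164), (93, 138, 164), (93, 138, 164), (93, 138, 165), (93, 138, 165), (94, 139, 165), (94, 139, 165), (94, 139, 166), (95, 140, 166)]
148 [(87, 131, 156), (87, 130, 155), (86, 129, 154), (86, 129, 154), (85, 128, 153), (86, 128, 153), (85, 127, 152), (85, 127, 152), (85, 127, 152), (85, 128, 152), (86, 128, 153), (86, 128, 154), (86, 129, 155), (87, 130, 155), (87, 131, 156), (88, 131, 157)]
```

```bash
python3 - <<'E'
from asc import *
P,s=pickle.load(open("w11.pkl","rb"))
y=s["tcp_rot"][2];X=np.array([np.cos(y),np.sin(y)]);Y=np.array([-X[1],X[0]])
f=lambda uv,z:(lambda p:np.c_[p@X,p@Y]*1000)(hit(P,uv,z)[:,:2]-s["position"][:2])
print("edge L,seam,R",f([(267,89),(282.4,89),(297.7,89)],.13))
print("20: ",f([(267,20),(282,20),(298,20)],.13))
print("pads",f([(239.5,62),(318,62)],s["position"][2]-.0308),f([(279,183)],s["position"][2]-.0068))
E
```

```text
edge L,seam,R [[75.3602  6.6025]
 [75.3509 -1.3939]
 [75.3417 -9.339 ]]
20:  [[107.9937   6.2606]
 [107.9863  -1.1777]
 [107.9785  -9.1125]]
pads [[ 83.637   15.7209]
 [ 83.6035 -14.9519]] [[40.4167  0.3357]]
```

>>> apply_moves(steps=[[[0, 0.0145, 0.05], 0], [[0, 0.0145, 0.3], 0], [[0, 0.0145, 0.6], 0], [[0, 0.0145, 0.85], 0], [[0, 0.0145, 0.92], 0]])

```text
time_s: 24.4
position: [0.5403, 0.3594, 0.0959]
tcp_rot: [3.138, 0.003, -0.157]
force: [-0.6, -0.5, -1.1]
gripper_width: 0.0253
gripper_force: 59.1
```

>>> apply_moves(steps=[[[0, 0, 0], 0], [[0, 0, 0], 0], [[0, 0, 0], 0], [[0, 0, 0], 0]])

```text
time_s: 24.9
position: [0.5425, 0.3607, 0.099]
tcp_rot: [-3.141, -0.001, -0.157]
force: [0.3, -0.3, -1.4]
gripper_width: 0.0248
gripper_force: 59.1
```

```bash
python3 - <<'E'
from asc import *
s=robot.state();P=robot.camera_params("wrist");i=robot.capture("wrist")[:,:,::-1];cv2.imwrite("pics/w12.png",i)
pickle.dump((P,s),open("w12.pkl","wb"))
print(s["time_s"],s["position"],s["tcp_rot"],s["force"])
asc(i,0,110,5,190,370,2)
E
```

```text
24.9 [0.5425 0.3607 0.099 ] [-3.1408 -0.001  -0.1572] [ 0.2515 -0.256  -1.3935]
  0 ..........................----------------d.................------------------------------
  5 ...............--.........----------------d.................----------d####dddd-----------
 10 ......d###########-.......----------------d.................---------d############d-------
 15 ......-############d......----------------d.................--------d############d--------
 20 .......d#############.....----------------d.................-------d#############d--------
 25 .......-##############....----------------d.................------d##############---------
 30 .......-d#############d...----------------d.................------##############d---------
 35 ........d#############d...----------------d.................-----d##############d---------
 40 ........-d#############-..----------------d.................-----d#############d----------
 45 ........-d#############d-.----------------d.................----d##############d----------
 50 .........g##############dd----------------d.................-dddd#
[... 369 characters left out ...]
.....-........--ggggggggggg--------
 75 .......gggggggggggg........-ddddddddddddddd------------------...------gggggggggggg--------
 80 ........gggggggggggg..........-d###########dddddddddddddd------------gggggggggggg-----....
 85 .........gggggggggggg............-d####dd##dddddddddddd-------------dggggggggggg----------
 90 .........gggggggggggg-..............-d######dddddddd----------------ggggggggggg-----------
 95 ..........gggggggggggg-...............................-------------gggggggggggg-----------
100 ...........gggggggggggg.....................................-....-gggggggggggg-----------.
105 ............gggggggggggg..........................................ggggggggggg--...........
```

```bash
python3 - <<'E'
from asc import *
P,s=pickle.load(open("w12.pkl","rb"));i=cv2.imread("pics/w12.png")[:,:,::-1]
g=i[60:72].mean(0)[:,0];print([int(x) for x in g[236:252]],[int(x) for x in g[268:282]],[int(x) for x in g[302:320]])
y=s["tcp_rot"][2];X=np.array([np.cos(y),np.sin(y)]);Y=np.array([-X[1],X[0]])
f=lambda uv,z:(lambda p:np.c_[p@X,p@Y]*1000)(hit(P,uv,z)[:,:2]-s["position"][:2])
print("edge",f([(243.6,74.5),(275,74.5),(310.6,74.5)],.13))
E
```

```text
[104, 106, 114, 137, 158, 155, 128, 97, 87, 87, 87, 87, 86, 86, 84, 84] [84, 84, 84, 84, 81, 74, 64, 79, 120, 144, 149, 150, 150, 150] [147, 147, 146, 146, 144, 134, 118, 104, 106, 113, 115, 116, 116, 114, 108, 96, 85, 79]
edge [[74.4473  8.5575]
 [74.4383  1.0887]
 [74.4281 -7.3788]]
```

>>> apply_moves(steps=[[[0, -0.004, 0.012], 0], [[0, -0.004, 0.012], 0], [[0, -0.004, 0.012], 0], [[0, -0.004, 0.012], 0]])

```text
time_s: 25.45
position: [0.5422, 0.3609, 0.0967]
tcp_rot: [3.141, 0.0, -0.157]
force: [0.3, -1.1, -0.2]
gripper_width: 0.025
gripper_force: 59.1
```

>>> apply_moves(steps=[[[0, 0, 0], 0], [[0, 0, 0], 0], [[0, 0, 0], 0], [[0, 0, 0], 0]], grip=1)

```text
time_s: 25.95
position: [0.5424, 0.3609, 0.0969]
tcp_rot: [-3.142, -0.0, -0.157]
force: [-0.0, -0.1, -0.1]
gripper_width: 0.0854
gripper_force: 0.0
```

```bash
python3 - <<'E'
from asc import *
s=robot.state();P=robot.camera_params("wrist");i=robot.capture("wrist")[:,:,::-1];cv2.imwrite("pics/w13.png",i)
pickle.dump((P,s),open("w13.pkl","wb"))
print(s["time_s"],s["position"],s["tcp_rot"],s["force"],s["gripper_width"],s["gripper_force"])
asc(i,0,330,6,190,370,2)
E
```

```text
25.95 [0.5424 0.3609 0.0969] [-3.1415 -0.0003 -0.1572] [-0.0323 -0.0701 -0.1232] 0.08542454260226785 0.0
  0 ..........................-----ddddddddddddd.................-----------------------d-----
  6 ..........................-----ddddddddddddd.................-----------------------d-----
 12 ....................-d####d----ddddddddddddd.................-######d---------------d-----
 18 ....................-#####d-----ddddddd---dd.................-######d-----------dd--d-----
 24 .....................d####d-----ddddddd--ddd.................d######d----------ddd--d-----
 30 .......-.............d####d-----dddddddddddd.................d######-----------dd---------
 36 ........-............d####d----ddddddddddddd................-d#####d-----------dd---------
 42 .....................d####d----dddddddd--ddd................-d######----------dddd-d------
 48 ........-dddddddddddd#####d------dddddd-d-dd................-d######dddddddddddddd--------
 54 ...............ggggggg####d-----dddddddd--dd................-d#####ggggggg----------------
 60 ...............ggggggggg##d----dddddddd--
[... 3529 characters left out ...]
.-gggggggg##d......................
288 ....................d##ggggggggg.........................ggggggggg##-.....................
294 ...................d########ggg..........................-gg#########-....................
300 ..................-#########d...............................#########d....................
306 ..................d#########-...............................d#########-...................
312 ..................##########................................-#########d...................
318 .................d#########d.................................d#########...................
324 .................#########d..................................-#########-..................
```

>>> apply_moves(steps=[[[0, 0, -0.2], 0], [[0, 0, -0.5], 0], [[0, 0, -0.9], 0], [[0, 0, -0.9], 0], [[0, 0, -0.9], 0]])

```text
time_s: 26.62
position: [0.542, 0.3606, 0.2044]
tcp_rot: [3.141, 0.0, -0.157]
force: [0.5, -0.4, 0.1]
gripper_width: 0.0848
gripper_force: 0.0
```

```bash
python3 - <<'E'
from asc import *
s=robot.state();P=robot.camera_params("wrist");i=robot.capture("wrist")[:,:,::-1];cv2.imwrite("pics/w14.png",i)
pickle.dump((P,s),open("w14.pkl","wb"))
a=robot.capture("scene")[:,:,::-1];b=robot.capture("side")[:,:,::-1];cv2.imwrite("pics/scene14.png",a);cv2.imwrite("pics/side14.png",b)
print(s["time_s"],s["position"],s["force"])
asc(i,60,220,4,220,340,2)
print("scene");asc(a,235,305,1,385,445,1)
print("side");asc(b,240,320,1,130,215,1)
E
```

```text
26.625 [0.542  0.3606 0.2044] [ 0.5242 -0.3515  0.0879]
 60 ................-####dddddddd-......-d####d------dddddd-----
 64 ......--........-####dddddddd-.......d####d---d-ddddddd-----
 68 ......-dddddddddd####dddddddd-......-d####dddddddddddd------
 72 ................-####dddddddd-......-d####d-----------------
 76 .............gggg####dddddddd-......-d####gggg--------------
 80 .............gggggg##dddddddd-......-d##gggggg--------------
 84 ..............ggggg-.-ddddddd-......-dddggggg---------------
 88 ..............ggggg-..ddddddd-......---dggggg---------------
 92 ..............gggggg...-#####ddddddd---gggggg---------------
 96 ..............gggggg......-------------gggggd---------------
100 ...............ggggg-..................ggggg----------------
104 ...............ggggg-.................-ggggg..----------.---
108 ...............gggggg.................gggggg..---------.....
112 ................ggggg.................ggggg-..----------....
116 ................ggggg-................ggggg....---------....
120 ................ggggg-...............gggggg....---------....
124 
[... 12616 characters left out ...]
......................................................................
313 .....................................................................................
314 .....................................................................................
315 .....................................................................................
316 .....................................................................................
317 .....................................................................................
318 .....................................................................................
319 .....................................................................................
```

```bash
cat > fit.py <<'E'
from h import *
import pickle
from scipy.optimize import minimize
from scipy.spatial.transform import Rotation as R
from workcell import robot
quads=[[(-2,8),(-2,14.5),(46,14.5),(46,9.5)],[(46,1),(46,10),(63,7),(63,0.5)],[(0,9),(0,14.5),(-36,23.5),(-36,18)],[(-36,17),(-36,24.8),(-58,31),(-58,23)]]
def pts(q,p):
    x,y,z,yaw,pit,rol=p;Rw=R.from_euler("ZYX",[yaw,pit,rol]).as_matrix();out=[]
    for s in (1,-1):
        c,sn=np.cos(q/2),np.sin(q/2)*s
        for Q in quads:
            a=np.array([(u*c-sn*v*s,u*sn+c*v*s,w) for u,v in Q for w in (0,24.)])/1000
            out.append((a)@Rw.T+[x,y,z])
    t=np.linspace(0,2*np.pi,16);k=np.array([(9*np.cos(b),9*np.sin(b),w) for b in t for w in (0,25)])/1000
    out.append(k@Rw.T+[x,y,z]);return out
SC=4
def mask(P,hulls,shape=(420,560)):
    m=np.zeros((shape[0]*SC,shape[1]*SC),np.uint8)
    for h in hulls: cv2.fillConvexPoly(m,cv2.convexHull(((proj(P,h)+.5)*SC).round().astype(np.int32)),255)
    return cv2.resize(m,(shape[1],shape[0]),interpolation=cv2.INTER_AREA)/255.
def obs(img):
    h=cv2.cvtColor(img,cv2.COLOR_BGR2HSV).astype(int);return ((h[...,2]<35)|(h[...,1]<55)).astype(float)
y=-.157;X=np.array([np.cos(y),np.sin(y)]);Y=np.array([-X[1],X[0]]);e=np.array([.6164,.3495])
panel=np.array([np.r_[e+a*X+b*Y,z] for a in(0,.14) for b in(-.0095,.0095) for z in(0,.131)])
def run(views,p0,q=.26):
    V=[]
    for P,img,(r0,r1,c0,c1) in views:
        w=np.zeros((420,560));w[r0:r1,c0:c1]=1;w*=1-(mask(P,[panel])>0);V.append((P,obs(img),w))
    def cost(v,full=False):
        p=p0+v*np.array([.003,.003,.003,.03,.03,.03]);h=pts(q,p)
        c=[(np.abs(mask(P,h)-o)*w).sum()/(o*w).sum() for P,o,w in V]
        return c if full else sum(c)
    best=None
    for st in (0,1,-1):
        v0=np.zeros(6);v0[4]=st
        r=minimize(cost,v0,method="Nelder-Mead",options=dict(maxiter=900,initial_simplex=np.vstack([v0,v0+np.eye(6)]),xatol=.01,fatol=1e-4))
        if best is None or r.fun<best.fun: best=r
        print(r.fun,p0+r.x*np.array([.003,.003,.003,.03,.03,.03]))
    print("per view",cost(best.x,True),"at 0",cost(np.zeros(6),True))
E
python3 - <<'E'
from fit import *
S=robot.camera_params("scene");P14,_=pickle.load(open("w14.pkl","rb"));P13,s13=pickle.load(open("w13.pkl","rb"))
a=cv2.imread("pics/scene14.png");b=cv2.imread("pics/w14.png");c=cv2.imread("pics/w13.png")
p0=np.r_[e-.038*X,.068,-.157,0,0]
run([(S,a,(234,300,400,447)),(P14,b,(60,205,225,330)),(P13,c,(15,260,200,345))],p0)
E
```

```text
0.8097251575729496 [ 0.5755  0.3569  0.0596 -0.16    0.0973  0.01  ]
0.8009134884217113 [ 0.5755  0.3569  0.0595 -0.1604  0.0921  0.004 ]
0.7998348758275488 [ 0.5755  0.3567  0.0585 -0.1581  0.0745  0.0069]
per view [np.float64(0.3020126569146177), np.float64(0.27532947143830255), np.float64(0.2224927474746284)] at 0 [np.float64(0.38994708994709), np.float64(0.37064959776618084), np.float64(0.36794707866117493)]
```

>>> apply_moves(steps=[[[0, 0.4, 0], 0], [[0, 0.8, 0], 0], [[0, 0.8, 0], 0], [[0, 0.8, 0], 0], [[0, 0.8, 0], 0]])

```text
time_s: 27.4
position: [0.5269, 0.2678, 0.2045]
tcp_rot: [-3.141, 0.001, -0.155]
force: [0.4, 0.1, 0.4]
gripper_width: 0.0855
gripper_force: 0.0
```

```bash
python3 - <<'E'
from asc import *
s=robot.state();P=robot.camera_params("wrist");i=robot.capture("wrist")[:,:,::-1];cv2.imwrite("pics/w15.png",i)
pickle.dump((P,s),open("w15.pkl","wb"));print(s["time_s"],s["position"])
E
```

```text
27.4 [0.5269 0.2678 0.2045]
```

>>> apply_moves(steps=[[[0, -0.4, 0], 0], [[0, -0.8, 0], 0], [[0, -1.0, 0], 0], [[0, -1.0, 0], 0]])

```text
time_s: 27.95
position: [0.5446, 0.3883, 0.2042]
tcp_rot: [-3.14, 0.001, -0.152]
force: [-0.5, 0.3, 0.2]
gripper_width: 0.0853
gripper_force: 0.0
```

>>> apply_moves(steps=[[[0, -0.4, 0], 0], [[0, -0.6, 0], 0], [[0, -0.6, 0], 0], [[0, -0.6, 0], 0]])

```text
time_s: 28.45
position: [0.5578, 0.4536, 0.2045]
tcp_rot: [3.139, -0.0, -0.159]
force: [-0.1, -0.7, 0.3]
gripper_width: 0.0854
gripper_force: 0.0
```

```bash
python3 - <<'E'
from asc import *
s=robot.state();P=robot.camera_params("wrist");i=robot.capture("wrist")[:,:,::-1];cv2.imwrite("pics/w16.png",i)
pickle.dump((P,s),open("w16.pkl","wb"));print(s["time_s"],s["position"])
for n,c0 in (("w15",60),("w16",350)):
    g=cv2.imread(f"pics/{n}.png");h=cv2.cvtColor(g,cv2.COLOR_BGR2HSV);print(n)
    for r in range(50,262,5):
        L=""
        for c in range(c0,c0+150,1):
            S,V=int(h[r,c,1]),int(h[r,c,2]);L+=("#" if V<35 else (str(min(9,V//20)) if S<55 else "."))
        if c0==60 or 1: print("%3d"%r,L)
E
```

```text
28.45 [0.5578 0.4536 0.2045]
w15
 50 ......................................................................................................................................................
 55 ...............................................................................##################.....................................................
 60 ...............................................................................########################...............................................
 65 ................................................................................#######################...............................................
 70 ................................................................................#######################...............................................
 75 ................................................................................##############2333333222..............................................
 80 .......................................................................................####223333333322222222........................
[... 11566 characters left out ...]
..............##############....................................................
245 ......................................................................................................................................................
250 ......................................................................................................................................................
255 ......................................................................................................................................................
260 ......................................................................................................................................................
```

```bash
cat > tri.py <<'E'
from h import *
import pickle
def seg(n):
    P,s=pickle.load(open(f"{n}.pkl","rb"));h=cv2.cvtColor(cv2.imread(f"pics/{n}.png"),cv2.COLOR_BGR2HSV).astype(int);return P,h
P15,h15=seg("w15");P16,h16=seg("w16")
def runs(h,r,c0,c1):
    m=[c for c in range(c0,c1) if h[r,c,1]<55 and h[r,c,2]>35];return [q for q in np.split(np.array(m),np.where(np.diff(m)>2)[0]+1) if len(q)>5]
def pl(P,rc):
    a=np.polyfit(rc[:,0],rc[:,1],1);r=np.array([rc[0,0],rc[-1,0]]);uv=np.c_[np.polyval(a,r),r]
    d=hit(P,uv+0,0)-P["pose"][:3,3];n=np.cross(d[0],d[1]);n/=np.linalg.norm(n)
    return n,n@P["pose"][:3,3],np.std(rc[:,1]-np.polyval(a,rc[:,0]))
yw=-.157;X=np.array([np.cos(yw),np.sin(yw),0]);Y=np.array([-X[1],X[0],0])
e=np.array([.6164,.3495,0])
def line(k,rows):
    A=[];B=[]
    for r in rows:
        ra=runs(h15,r,60,210);rb=runs(h16,r,350,500)
        if len(ra)!=2 or len(rb)!=2: continue
        c=ra[k];v=h15[r,c,2]; j=[t for t in range(2,len(c)-1) if v[t]>=75>v[t+1]]
        if not j: continue
        j=j[0];A.append((r,c[j]+(v[j]-75)/(v[j]-v[j+1])))
        B.append((r,rb[k][-1]+.5))
    n1,d1,s1=pl(P15,np.array(A));n2,d2,s2=pl(P16,np.array(B))
    d=np.cross(n1,n2);d/=np.linalg.norm(d);d*=np.sign(d@X)
    def at(x): # point with X-coordinate x ahead of edge
        return np.linalg.solve(np.array([n1,n2,X]),[d1,d2,e@X+x])
    print(k,rows,len(A),"res",round(s1,2),round(s2,2),"pitch deg(down+)",round(np.degrees(np.arcsin(-d[2])),2),"yaw rel",round(np.degrees(np.arctan2(d@Y,d@X)),2))
    for x in (-.08,-.038,0): p=at(x);print("   x",x,"lat",round((p-e)@Y*1000,2),"z",round(p[2]*1000,2))
for k in (0,1):
    line(k,range(101,139));line(k,range(172,206))
E
python3 tri.py
```

```text
0 range(101, 139) 38 res 0.02 0.27 pitch deg(down+) 2.6 yaw rel 6.67
   x -0.08 lat 3.99 z 86.56
   x -0.038 lat 8.9 z 84.64
   x 0 lat 13.34 z 82.9
0 range(172, 206) 34 res 0.02 0.33 pitch deg(down+) 4.65 yaw rel -6.72
   x -0.08 lat 11.24 z 88.33
   x -0.038 lat 6.29 z 84.9
   x 0 lat 1.81 z 81.79
1 range(101, 139) 38 res 0.02 0.31 pitch deg(down+) 3.2 yaw rel -7.8
   x -0.08 lat -7.86 z 87.36
   x -0.038 lat -13.61 z 84.99
   x 0 lat -18.82 z 82.85
1 range(172, 206) 34 res 0.02 0.27 pitch deg(down+) 4.56 yaw rel 6.63
   x -0.08 lat -16.1 z 88.49
   x -0.038 lat -11.22 z 85.11
   x 0 lat -6.81 z 82.06
```

```bash
cat >> tri.py <<'E'
print("seam")
b15=cv2.imread("pics/w15.png")[...,2].astype(int);b16=cv2.imread("pics/w16.png")[...,2].astype(int)
def seam(b,r,cp):
    best=None
    for c in range(cp-25,cp+25):
        L=b[r,c-5:c-1];Rr=b[r,c+2:c+6]
        if L.max()<95 and Rr.min()>130 and b[r,c]<112<=b[r,c+1]: return c+(112-b[r,c])/(b[r,c+1]-b[r,c])
pr=lambda P:proj(P,[e+.01*X+[0,0,.13],e+.03*X+[0,0,.13]])
print(pr(P15),pr(P16))
D={}
for nm,P,b in (("15",P15,b15),("16",P16,b16)):
    g=pr(P);a=np.polyfit(g[:,1],g[:,0],1);D[nm]=np.array([(r,s) for r in range(5,88) if (s:=seam(b,r,int(np.polyval(a,r)))) is not None]);print(nm,len(D[nm]),D[nm][[0,-1]] if len(D[nm]) else "")
n1,d1,s1=pl(P15,D["15"]);n2,d2,s2=pl(P16,D["16"]);d=np.cross(n1,n2);d/=np.linalg.norm(d);d*=np.sign(d@X)
print("res",s1,s2,"pitch",np.degrees(np.arcsin(-d[2])),"yaw rel",np.degrees(np.arctan2(d@Y,d@X)))
for x in (-.038,0,.03): p=np.linalg.solve(np.array([n1,n2,X]),[d1,d2,e@X+x]);print(x,(p-e)@Y*1000,p[2]*1000)
E
python3 tri.py | sed -n '/seam/,$p'
```

```text
seam
[[91.6906 67.1648]
 [86.2295 23.5884]] [[464.8019  70.2375]
 [470.0362  26.9397]]
15 0 
16 20 [[ 54.     467.1111]
 [ 87.     462.9286]]Traceback (most recent call last):
  File "tri.py", line 43, in <module>
    n1,d1,s1=pl(P15,D["15"]);n2,d2,s2=pl(P16,D["16"]);d=np.cross(n1,n2);d/=np.linalg.norm(d);d*=np.sign(d@X)
             ~~^^^^^^^^^^^^^
  File "tri.py", line 9, in pl
    a=np.polyfit(rc[:,0],rc[:,1],1);r=np.array([rc[0,0],rc[-1,0]]);uv=np.c_[np.polyval(a,r),r]
                 ~~^^^^^
IndexError: too many indices for array: array is 1-dimensional, but 2 were indexed
```

```bash
python3 - <<'E'
import cv2
for n,c0 in (("w15",60),("w16",430)):
    b=cv2.imread(f"pics/{n}.png")
    for r in (5,20,35,50,65,80): print(n,r,[int(x) for x in b[r,c0:c0+70,2]])
E
```

```text
w15 5 [145, 146, 146, 145, 145, 141, 126, 99, 77, 70, 69, 68, 68, 67, 67, 67, 66, 66, 67, 67, 65, 60, 59, 85, 110, 121, 123, 122, 123, 122, 122, 121, 121, 121, 120, 120, 120, 116, 105, 81, 59, 50, 49, 47, 47, 47, 47, 48, 49, 49, 50, 50, 50, 51, 49, 49, 48, 49, 50, 50, 50, 48, 45, 47, 50, 49, 50, 51, 50, 50]
w15 20 [142, 142, 142, 143, 142, 142, 143, 139, 124, 98, 77, 71, 67, 66, 67, 67, 68, 68, 67, 68, 68, 68, 67, 62, 66, 97, 119, 123, 124, 124, 124, 124, 124, 124, 123, 123, 122, 121, 120, 114, 98, 72, 55, 49, 49, 48, 48, 47, 47, 48, 49, 51, 50, 50, 51, 51, 51, 50, 50, 50, 50, 51, 49, 46, 46, 48, 50, 52, 51, 51]
w15 35 [148, 148, 149, 149, 149, 149, 149, 149, 149, 145, 129, 101, 78, 72, 71, 70, 70, 68, 68, 68, 69, 69, 69, 69, 68, 61, 68, 100, 120, 124, 123, 123, 124, 125, 125, 124, 123, 123, 122, 122, 120, 111, 91, 66, 50, 48, 49, 49, 48, 48, 48, 50, 50, 52, 50, 51, 52, 52, 51, 50, 50, 51, 51, 49, 47, 47, 49, 50, 52, 51]
w15 50 [141, 142, 142, 141, 142, 142, 142, 143, 143, 143, 143, 140, 125, 98, 78, 72, 71, 70, 70, 70, 69, 69, 69, 68, 69, 69, 67, 62, 74, 104, 122, 126, 126, 126, 125
[... 1952 characters left out ...]
 96, 94, 93, 94, 95, 95, 95, 96, 96, 96, 96, 95, 95, 95, 95, 95]
w16 65 [46, 47, 48, 49, 49, 48, 46, 46, 45, 44, 47, 48, 50, 50, 49, 50, 49, 48, 51, 56, 68, 74, 75, 74, 73, 73, 72, 71, 72, 71, 72, 72, 72, 72, 75, 92, 117, 130, 131, 132, 131, 132, 131, 132, 131, 130, 130, 130, 129, 127, 122, 110, 102, 100, 101, 101, 101, 100, 101, 100, 100, 100, 100, 100, 100, 100, 100, 100, 99, 100]
w16 80 [47, 47, 48, 47, 45, 46, 46, 47, 48, 50, 51, 49, 50, 50, 48, 48, 48, 53, 66, 73, 74, 73, 73, 73, 72, 70, 71, 70, 71, 71, 73, 72, 74, 87, 115, 130, 132, 133, 132, 132, 132, 132, 132, 131, 131, 130, 130, 129, 123, 110, 101, 99, 99, 99, 99, 99, 99, 99, 99, 99, 100, 100, 101, 100, 101, 101, 101, 101, 102, 101]
```

```bash
sed -i '/^print("seam")/,$d' tri.py; python3 - <<'E'
from tri import *
r=np.array([5,20,35,50,65,80])
A=np.c_[r,[83.5,85,86.9,88.75,90.65,92.46]];B=np.c_[r,[472.8,470.8,469.1,467.1,465.2,463.4]]
n1,d1,s1=pl(P15,A);n2,d2,s2=pl(P16,B);d=np.cross(n1,n2);d/=np.linalg.norm(d);d*=np.sign(d@X)
print("seam res",s1,s2,"pitch",np.degrees(np.arcsin(-d[2])),"yaw rel",np.degrees(np.arctan2(d@Y,d@X)))
for x in (0,.03): p=np.linalg.solve(np.array([n1,n2,X]),[d1,d2,e@X+x]);print(x,(p-e)@Y*1000,p[2]*1000)
E
```

```text
0 range(101, 139) 38 res 0.02 0.27 pitch deg(down+) 2.6 yaw rel 6.67
   x -0.08 lat 3.99 z 86.56
   x -0.038 lat 8.9 z 84.64
   x 0 lat 13.34 z 82.9
0 range(172, 206) 34 res 0.02 0.33 pitch deg(down+) 4.65 yaw rel -6.72
   x -0.08 lat 11.24 z 88.33
   x -0.038 lat 6.29 z 84.9
   x 0 lat 1.81 z 81.79
1 range(101, 139) 38 res 0.02 0.31 pitch deg(down+) 3.2 yaw rel -7.8
   x -0.08 lat -7.86 z 87.36
   x -0.038 lat -13.61 z 84.99
   x 0 lat -18.82 z 82.85
1 range(172, 206) 34 res 0.02 0.27 pitch deg(down+) 4.56 yaw rel 6.63
   x -0.08 lat -16.1 z 88.49
   x -0.038 lat -11.22 z 85.11
   x 0 lat -6.81 z 82.06
seam res 0.10015860438198183 0.059628479400002654 pitch 0.009939666920172383 yaw rel -0.2838844554609368
0 0.3093759901774695 130.32661672286204
0.03 0.16073322052934017 130.321412261498
```

>>> apply_moves(steps=[[[0, 0, -0.4], 0], [[0, 0, -0.8], 0], [[0, 0, -0.8], 0], [[0, 0, -0.8], 0]])

```text
time_s: 29.0
position: [0.5576, 0.4542, 0.3006]
tcp_rot: [3.14, -0.0, -0.159]
force: [-0.9, 0.3, -1.2]
gripper_width: 0.0855
gripper_force: 0.0
```

>>> apply_moves(steps=[[[-0.4, 0, 0], 0], [[-0.8, 0, 0], 0], [[-0.8, 0, 0], 0], [[-0.8, 0, 0], 0]])

```text
time_s: 29.5
position: [0.4629, 0.4694, 0.2995]
tcp_rot: [3.139, 0.0, -0.158]
force: [0.4, -1.2, -0.7]
gripper_width: 0.0853
gripper_force: 0.0
```

```bash
python3 - <<'E'
from asc import *
s=robot.state();print(s["time_s"],s["position"],s["force"])
a=np.ascontiguousarray(robot.capture("scene")[:,:,::-1]);cv2.imwrite("pics/scene17.png",a)
b=cv2.imread("pics/scene14.png");z=cv2.imread("pics/scene0.png")
def ob(i):
    h=cv2.cvtColor(i,cv2.COLOR_BGR2HSV);return ((h[...,2]<35)|(h[...,1]<55))[250:290,400:432].astype(np.float32)
A,B=ob(a),ob(b);print("mask diff",np.abs(A-B).sum(),B.sum(),cv2.phaseCorrelate(A,B))
d=np.abs(a.astype(int)-z).max(2)
for n,(u,v,w,h) in dict(offcut1=(345,210,36,30),screwdriver=(465,250,28,85),square=(452,188,75,50),board=(265,215,52,80),glue=(220,218,28,50),pot=(147,222,40,46),offcut2=(188,218,28,26),hammer=(80,130,75,65)).items():
    print(n,(d[v:v+h,u:u+w]>40).sum(),w*h)
E
```

```text
29.5 [0.4629 0.4694 0.2995] [ 0.4148 -1.1501 -0.6613]
mask diff 10.0 338.0 ((-0.04771119278257885, 0.10784867061798309), 1.0105986980721355)
offcut1 0 1080
screwdriver 0 2380
square 1 3750
board 0 4160
glue 0 1400
pot 0 1840
offcut2 0 728
hammer 21 4875
```

```bash
python3 -c "
from workcell import robot
print(robot.close_job())"
```

```text
the job is handed in; nothing more can be done
None
```

The clamp is gripping the glued panel's near edge and was handed in at about 29.5 s. By camera it points straight in, tilts about 3.5° nose-down, and its pads sit wholly on the wood, centred about 75 mm up rather than 80. It slipped out of the fingers on the first try and was laid flat on the clear bench again before the second; nothing else had moved.

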